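# Clear the flow plate and set out a cone mould

## Task

Get the glass flow plate ready for the next cement paste test: hold the scraper block and use it to push all five crumbs of hardened cement off the plate into the steel pan beside it, then stand the scraper back on the bench. Then lift only the top cone mould off the nested stack and stand it wide end down on the ring at the middle of the plate. Be gentle with the glass, touch the crumbs with nothing but the scraper, and leave the other two moulds, the rule, the beaker and the bottle as they are.

Things in the scene. Friction and masses are not known exactly. Their poses are not given: they have to be found in the camera images.
- plate: Square greenish glass plate, 280 x 280 x 8 mm, fixed on a grey levelling frame; the glass top is 46 mm above the bench. Origin: on the bench under the plate's centre; x and y run along its edges, z up. Yaw within about 0.12 rad of the world axes.
- plate_mid (a point): The middle of the glass top (46 mm above the bench), marked by a thin etched cross and a ring of 80 mm diameter; axes as the plate's.
- pan: Open steel crumb pan, 290 mm (its x, along the plate's x) x 100 mm (its y) x 22 mm high, walls 2.5 mm, fixed on the bench along the plate's +y or -y edge; its near rim is tucked 6 mm under the overhanging glass edge, lower than the glass, so what is pushed over that edge drops in. Origin: centre of its underside.
- scraper: Scraper block standing loose on the bench left or right of the plate, 75 mm high: white nylon sole 120 mm (its x) x 34 mm (its y) x 12 mm, wooden shoulder 30 mm wide up to 28 mm, above it a wooden grip 105 x 22 mm (pinch it across its y). About 0.22 kg. Origin: centre of the sole's underside, z up. Its x is within 0.4 rad of world x at the start.
- cone_top: Top mould of the nested stack: steel truncated cone, open at both ends, 60 mm high. Foot ring 76 mm across, 22 mm high; above it the outside narrows from 56 to 41 mm across: grip there, from above. Wall 2.5 mm. About 0.42 kg. Origin: centre of its underside, z up to the narrow end. It sits over the next mould with 1.5 mm play: lift it straight up at least 45 mm to come clear.
- cone_mid: The middle mould, same shape; its origin is 22 mm below that of the top one, its foot ring carries the foot ring of the top one. Stays where it is.
- cone_low: The lowest mould, same shape, standing on the bench on the other side of the plate from the scraper. Stays where it is.
- crumb1: Loose grey irregular crumb of hardened cement on the glass at the start, 31 to 36 x 25 to 29 mm and 18 mm high, about 25 g. Origin: its centre, 9 mm above its underside.
- crumb2: Loose grey irregular crumb of hardened cement on the glass at the start, 31 to 36 x 25 to 29 mm and 18 mm high, about 25 g. Origin: its centre, 9 mm above its underside.
- crumb3: Loose grey irregular crumb of hardened cement on the glass at the start, 31 to 36 x 25 to 29 mm and 18 mm high, about 25 g. Origin: its centre, 9 mm above its underside.
- crumb4: Loose grey irregular crumb of hardened cement on the glass at the start, 31 to 36 x 25 to 29 mm and 18 mm high, about 25 g. Origin: its centre, 9 mm above its underside.
- crumb5: Loose grey irregular crumb of hardened cement on the glass at the start, 31 to 36 x 25 to 29 mm and 18 mm high, about 25 g. Origin: its centre, 9 mm above its underside.
- rule: Bystander: loose flat aluminium rule, 300 x 34 x 5 mm, lying on the bench along the plate's edge on the side away from the pan. Origin: centre of its underside, length along its x.
- beaker: Bystander: loose steel beaker with a side handle, 98 mm across (136 with its handle), 93 mm high, standing beside the plate behind the scraper or the stack. Origin: centre of its underside.
- bottle: Bystander: loose white plastic bottle, 72 mm across, 160 mm high, standing beside the plate on the other side from the beaker. Origin: centre of its underside.
Mind the look-alikes: they are no part of the job. Leave any blue or turquoise look-alike of the cone_top alone.

How it is judged:
On the way, in this order (a step that is already met when the one before it is completed fails the run):
1. all five crumbs lie in the pan (x of crumb1 in the frame of pan between -0.145 and 0.145 m and y of crumb1 in the frame of pan between -0.05 and 0.05 m and height (world z) of each of crumb1, crumb2, crumb3, crumb4, crumb5 below 0.046 m and x of crumb2 in the frame of pan between -0.145 and 0.145 m and y of crumb2 in the frame of pan between -0.05 and 0.05 m and x of crumb3 in the frame of pan between -0.145 and 0.145 m and y of crumb3 in the frame of pan between -0.05 and 0.05 m and x of crumb4 in the frame of pan between -0.145 and 0.145 m and y of crumb4 in the frame of pan between -0.05 and 0.05 m and x of crumb5 in the frame of pan between -0.145 and 0.145 m and y of crumb5 in the frame of pan between -0.05 and 0.05 m), for 0.2 s.
2. the scraper stands on the bench again, let go, outside the pan (height (world z) of scraper below 0.012 m and angle between scraper's own z axis and vertical below 0.1 rad and linear speed of scraper below 0.02 m/s and (y of scraper in the frame of pan above 0.06 m or y of scraper in the frame of pan below -0.06 m or x of scraper in the frame of pan above 0.16 m or x of scraper in the frame of pan below -0.16 m) and contact force between the fingers and scraper below 0.1 N), for 0.2 s.
3. the top mould stands wide end down on the middle of the plate (horizontal distance between cone_top and plate_mid below 0.015 m and z of cone_top in the frame of plate_mid between -0.003 and 0.003 m and angle between cone_top's own z axis and vertical below 0.05 rad and linear speed of cone_top below 0.02 m/s), for 0.2 s.
At the end, for the whole second after the job is handed in: All crumbs lie in the pan, centres below the top of the glass; the scraper stands on its sole on the bench outside the pan; the top mould rests wide end down, flat on the glass, within 15 mm of the middle; the other two moulds are upright, within 20 mm of where they were (all of step 1 and all of step 3 and height (world z) of scraper below 0.012 m and angle between each of scraper, cone_mid, cone_low's own z axis and vertical below 0.1 rad and linear speed of scraper below 0.02 m/s and (y of scraper in the frame of pan above 0.06 m or y of scraper in the frame of pan below -0.06 m or x of scraper in the frame of pan above 0.16 m or x of scraper in the frame of pan below -0.16 m) and distance of each of cone_mid, cone_low from where it was at the start of the episode below 0.02 m); the robot touches nothing.
It fails at once if the gripper, the arm or the top mould touches a crumb (contact force between any of the fingers, the arm, cone_top and crumb1 above 0.3 N or contact force between any of the fingers, the arm, cone_top and crumb2 above 0.3 N or contact force between any of the fingers, the arm, cone_top and crumb3 above 0.3 N or contact force between any of the fingers, the arm, cone_top and crumb4 above 0.3 N or contact force between any of the fingers, the arm, cone_top and crumb5 above 0.3 N).
It fails at once if the glass plate is struck or pressed with more than 250 N (contact force between anything else and plate above 250 N).
It fails at once if one of the other two moulds is shifted by more than 30 mm or tipped (distance of any of cone_mid, cone_low from where it was at the start of the episode above 0.03 m or angle between any of cone_mid, cone_low's own z axis and vertical above 0.25 rad).
It fails at once if the rule, the beaker or the bottle is shifted by more than 20 mm or the bottle or beaker tipped (distance of any of rule, beaker, bottle from where it was at the start of the episode above 0.02 m or angle between any of beaker, bottle's own z axis and vertical above 0.3 rad).
It fails at once if the top mould is dropped or banged down on the glass (faster than 0.3 m/s within 12 mm of it) (horizontal distance between cone_top and plate_mid below 0.17 m and z of cone_top in the frame of plate_mid below 0.012 m and linear speed of cone_top above 0.3 m/s).
It also fails if it takes over 72 s, if anything falls off the work surface, if the arm or the gripper's body presses on something with over 40 N, if the wrist force passes 120 N, or if a joint passes its speed limit or range.

## Robot

A 6-joint arm with a two-finger parallel gripper is mounted at the origin on the work surface. World frame = base frame: x ahead of the robot, y to its left, z up, the work surface at z = 0. Lengths are in m, angles in rad, forces in N, time in s.
With the tool pointing down it reaches from about 0.275 to 0.775 m from the base axis. Payload 14.6 kg.
Tool frame: the origin (TCP) lies between the finger pads; the fingertips stand 11 mm ahead of it and the grasp point (between the pads) lies 8 mm behind it; z points along the fingers, y is the direction in which the jaws open and shut (so a half turn about z gives the same grasp; the last joint's range is limited). The gripper opens to 85 mm and grips with 20 to 120 N. Pads are 22 mm wide; open, the fingers measure 114 mm over their backs; the gripper's body (76 mm by 85 mm) begins 54 mm behind the grasp point. The pads swing forward as they close: fully open they stand 13 mm farther back than shut.
Start: joints at [-1.395, 0.263, -0.048, 1.259, 0, 1.415], TCP at [0.171, -0.497, 0.222] pointing down, gripper open.
Joint ranges: [-2.65, 2.65], [-0.89, 1.7], [-1.18, 1.37], [-2.13, 2.11], [-1.35, 1.29], [-3.14, 3.14]. Speed limits (rad/s): [1.89, 1.89, 2.57, 2.79, 3.14, 3.14].

## Interface

Orientations are given as a 3x3 rotation matrix whose columns are the frame's x, y, z axes.
In Python, from rig import ctrl, imaging gives the robot as it stands.
- The arm moves only by the tool servo_tool, never from a script. Its argument "commands" is a list of rows, each an object of numbers: "dx", "dy", "dz": the shift along the world's x, y, z in m; "spin": the turn about the world's z in rad; "jaw": the opening, from 0 (shut) to 1 (fully open). In form: [{"dx": .., "dy": .., "dz": .., "spin": .., "jaw": ..}, ...]. A call has 1 to 8 rows; each row shifts and turns the commanded pose from where the row before left it; what a row does not reach is not made up. A row lasts 1/8 s, in which the tool goes at most 62.5 mm and 10.7 degrees, less where a joint would pass 70% of its speed; a pose out of reach is approached as far as the arm can. A call with a gripper value outside its range is refused whole. The fingers move at their own pace and stop on an object; the grip force is fixed at half the most. Time passes only in rows, so rows that do not move let the fingers close. It gives the time, the measured TCP pose, the force and the opening at its end, in the units of the state.
- ctrl.observe(): the state, without advancing time (a new reading comes with each control period).
- imaging.capture(name): name is "scene" or "top" or "wrist"; returns the picture (420x560x3 uint8, blue, green, red); there is no depth.
- imaging.get_calibration(name): a dict with "K" (3x3 intrinsics, pixels), "R" (3x3) and "t" (3): a world point X has camera coordinates R X + t. Camera axes: x right, y down, z forward; pixel columns grow to the right and rows downward; lengths in m; the calibration is good to about 2 mm. A picture is of the moment at which its call begins: read the wrist's pose just before it. get_calibration takes no time and is no camera call; for the wrist camera it gives the pose at the moment of the call.
- ctrl.sign_off(): hands the job in, once; it reports no verdict.
The state is a dict: "t": time; "qpos": joint angles; "qd": joint speeds; "tau": joint torques, N m; "tool_pos": TCP position; "tool_rot": TCP orientation; "wrist_force": force on the tool from outside, world axes, zero at the start; "ft_torque": the same for the moment, N m; "width": finger opening in m.
Only numpy, scipy, OpenCV 4.12 (cv2) and the standard library are available. Lean on these libraries where they do the work, as an engineer would, in place of code of your own. Each camera call takes 0.05 s, during which the arm holds its last target.

## Working session

There is one attempt and no reset: what is moved stays moved. The work goes in short steps, Python scripts to look and compute and a tool call to move; the robot and the scene stay as the last step left them, time stands still between calls to the robot, and variables do not carry over. Pictures are saved under pics/ and viewed, and the job is handed in when it is done.

Besides the shell and the picture viewer there is one more tool, called after "Request:" in YAML: its name, and indented under it one key for each argument. servo_tool: Moves the arm, as the interface text tells. Its arguments: {"type":"object","properties":{"commands":{"type":"array","items":{"type":"object","properties":{"dx":{"type":"number"},"dy":{"type":"number"},"dz":{"type":"number"},"spin":{"type":"number"},"jaw":{"type":"number"}}}}},"required":["commands"]}

```bash
mkdir -p pics; ls; python3 - <<'E'
from rig import ctrl, imaging
import cv2,numpy as np
s=ctrl.observe(); print(s['t'],s['tool_pos'],s['tool_rot'],s['width'])
for n in ['scene','top']:
    im=imaging.capture(n); cv2.imwrite(f'pics/{n}0.png',im)
    c=imaging.get_calibration(n); print(n,c['K'],c['R'],c['t'])
E
```

```text
pics
0.0 [ 0.1704587  -0.49624951  0.22162884] [[ 9.45778149e-01  3.24813257e-01 -2.01336292e-04]
 [ 3.24813284e-01 -9.45777570e-01  1.05756256e-03]
 [ 1.53090991e-04 -1.06561626e-03 -9.99999421e-01]] 0.08520476602679986
scene [[430.81945905   0.         280.23118688]
 [  0.         430.81945905 204.4148518 ]
 [  0.           0.           1.        ]] [[-0.24845343  0.96861441 -0.00755141]
 [ 0.8373106   0.21084085 -0.50443741]
 [-0.4870132  -0.13165208 -0.86341524]] [ 0.15087855 -0.37207063  1.33021261]
top [[518.23575797   0.         274.82824507]
 [  0.         518.23575797 221.12385341]
 [  0.           0.           1.        ]] [[ 0.02029853 -0.99955386 -0.0219099 ]
 [-0.98777349 -0.01666169 -0.15500299]
 [ 0.15456878  0.02478835 -0.98767101]] [-0.02711767  0.49609137  1.42038784]
```

View pics/scene0.png

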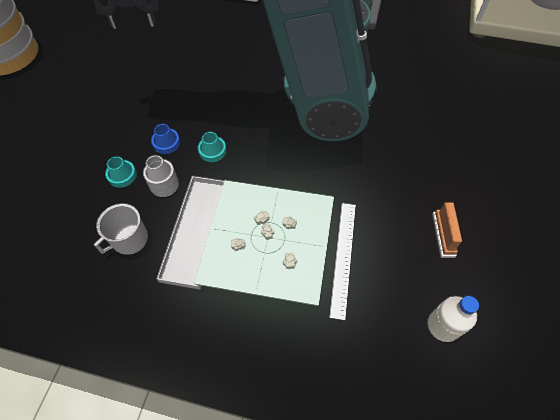

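View pics/top0.png

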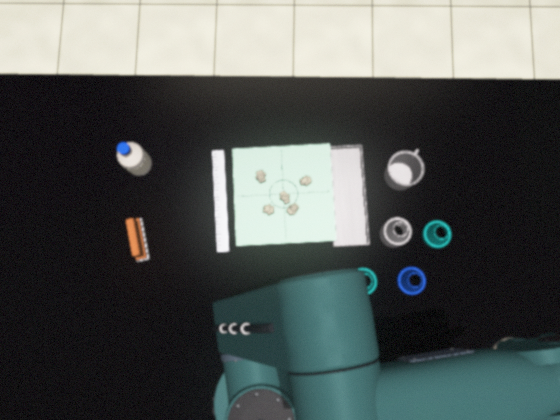

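Candidates for cone_top: grey stack top at (397,231) in the top picture / (158,167) in the scene; turquoise at (437,234) and (367,281), blue at (411,281). The grey steel nested one fits the description. I'll check it in a close crop.

```bash
python3 - <<'E'
import cv2,numpy as np
a=cv2.imread('pics/top0.png'); b=cv2.imread('pics/scene0.png')
def crop(im,x,y,w,h,n,s): cv2.imwrite('pics/'+n,cv2.resize(im[y:y+h,x:x+w],None,fx=s,fy=s,interpolation=cv2.INTER_CUBIC))
crop(a,205,130,180,130,'c1.png',4.4)
crop(a,110,130,60,150,'c2.png',4)
crop(b,90,110,160,160,'c3.png',3.7)
crop(a,360,140,100,160,'c4.png',3.7)
crop(b,400,190,100,160,'c5.png',3.7)
E
```

```text
(no output)
```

View pics/c1.png

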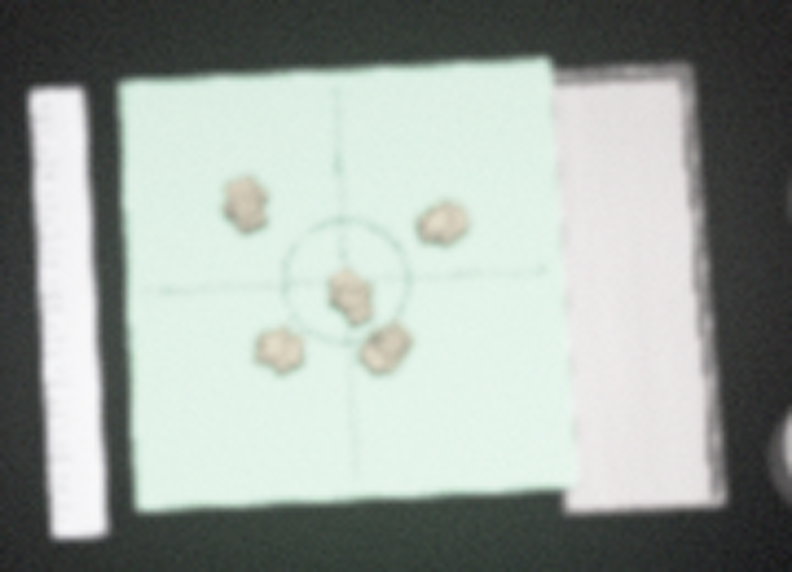

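View pics/c2.png

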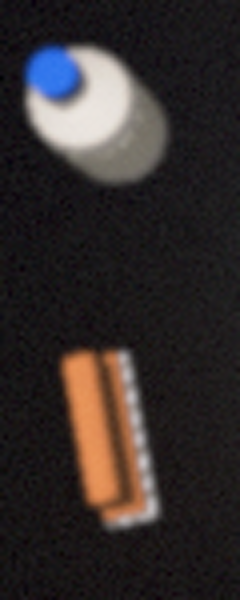

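View pics/c3.png

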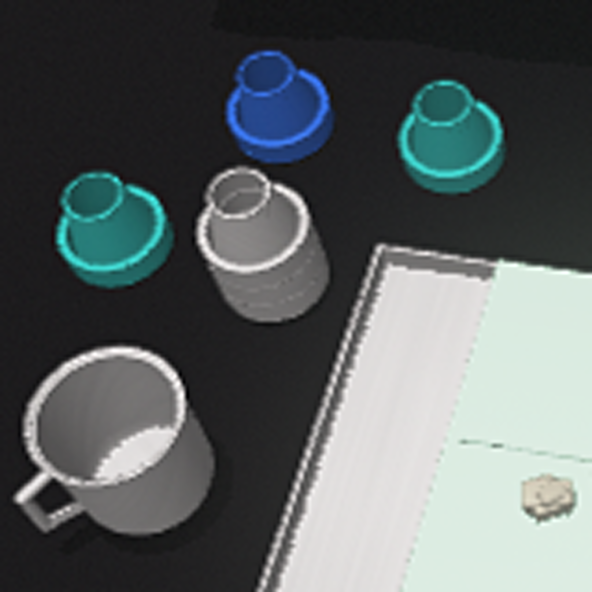

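View pics/c4.png

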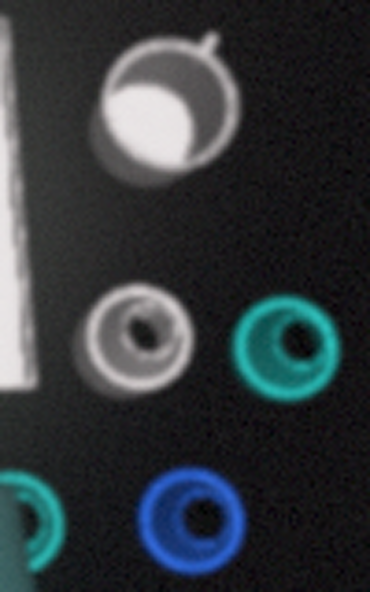

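View pics/c5.png

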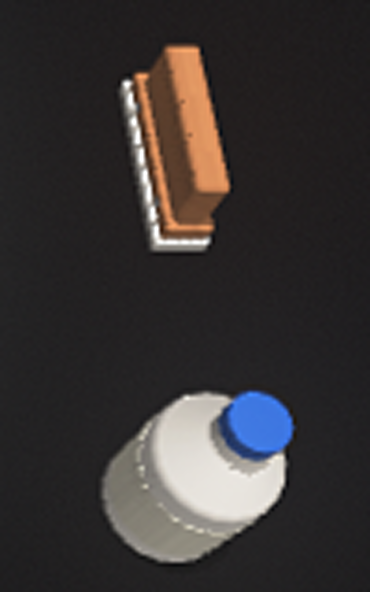

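```bash
cat > h.py <<'E'
from rig import ctrl, imaging
import numpy as np, cv2
def unp(n,uv,z,cal=None):
    c=cal or imaging.get_calibration(n); K,R,t=[np.array(c[k]) for k in 'KRt']
    C=-R.T@t; d=R.T@np.linalg.solve(K,[uv[0],uv[1],1]); return C+d*(z-C[2])/d[2]
def proj(n,X,cal=None):
    c=cal or imaging.get_calibration(n); K,R,t=[np.array(c[k]) for k in 'KRt']
    p=K@(R@np.array(X)+t); return p[:2]/p[2]
def cr(p,s,o): return ((p[0]+.5)/s-.5+o[0],(p[1]+.5)/s-.5+o[1])
E
cat > m.py <<'E'
from h import *
np.set_printoptions(precision=4,suppress=True)
C1=(4.4,(205,130));C2=(4,(110,130));C3=(3.7,(90,110));C4=(3.7,(360,140));C5=(3.7,(400,190))
P=[unp('top',cr(p,*C1),.046) for p in [(120,82),(551,60),(577,488),(137,510)]]
print('plate',P,np.mean(P,0)); 
e=(P[0]-P[1]); e2=(P[3]-P[2]);print('size',[np.linalg.norm(P[i]-P[i-1]) for i in range(4)])
print('yaw', [np.arctan2(-v[0],v[1]) for v in (e,e2)],[np.arctan2(v[1],v[0]) for v in (P[0]-P[3],P[1]-P[2])])
print('mid',unp('top',cr((346,281),*C1),.046), unp('scene',(268,237.5),.046))
print('plate scene',[unp('scene',p,.046) for p in [(333.5,196),(319,302),(196,287),(223,181)]])
for p in [(246,205),(442,222),(352,297),(280,350),(386,349)]: print('crumb',unp('top',cr(p,*C1),.055))
for p in [(290,222),(262,217),(267,231),(238,243),(290,260)]: print('crumbS',unp('scene',p,.055))
for n,C,ps in [('top',C2,[(62,357),(97,350),(128,497),(90,505)]),('scene',C5,[(163,48),(198,46),(229,190),(193,188)])]:
    Q=[unp(n,cr(p,*C),.075) for p in ps]; print('grip',Q,np.mean(Q,0))
    print(np.arctan2(*(Q[0]-Q[3])[1::-1]),np.arctan2(*(Q[1]-Q[2])[1::-1]))
print('stack',unp('top',cr((140,338),*C4),.066),unp('scene',cr((253,227),*C3),.066),unp('scene',cr((239,194),*C3),.104),unp('top',cr((150,328),*C4),.104))
print('pan',[unp('top',cr(p,*C1),.022) for p in [(692,64),(727,506),(564,512)]])
print('bottle',unp('top',cr((52,72),*C2),.16),'beaker',unp('top',cr((172,103),*C4),.093))
print('rule',[unp('top',cr(p,*C1),.005) for p in [(28,90),(84,87),(107,536),(51,540)]])
E
python3 m.py
```

```text
plate [array([0.7048, 0.1094, 0.046 ]), array([ 0.7234, -0.1709,  0.046 ]), array([ 0.4437, -0.1884,  0.046 ]), array([0.4247, 0.0893, 0.046 ])] [ 0.5742 -0.0401  0.046 ]
size [np.float64(0.28078282710971386), np.float64(0.2809250851343432), np.float64(0.28031104320304934), np.float64(0.27832875657882755)]
yaw [np.float64(0.06636431781578207), np.float64(0.06805395385362496)] [np.float64(0.07157134063626283), np.float64(0.062316339698676386)]
mid [ 0.5747 -0.0402  0.046 ] [ 0.5747 -0.0378  0.046 ]
plate scene [array([0.4243, 0.0903, 0.046 ]), array([0.6975, 0.1105, 0.046 ]), array([ 0.7313, -0.1607,  0.046 ]), array([ 0.4489, -0.1907,  0.046 ])]
crumb [0.6215 0.0247 0.055 ]
crumb [ 0.6123 -0.101   0.055 ]
crumb [ 0.5624 -0.0443  0.055 ]
crumb [0.5274 0.0008 0.055 ]
crumb [ 0.5292 -0.0665  0.055 ]
crumbS [0.5266 0.0037 0.055 ]
crumbS [ 0.5298 -0.0646  0.055 ]
crumbS [ 0.5631 -0.0431  0.055 ]
crumbS [ 0.6096 -0.1001  0.055 ]
crumbS [0.6212 0.0269 0.055 ]
grip [array([0.4901, 0.395 , 0.075 ]), array([0.4954, 0.371 , 0.075 ]), array([0.3941, 0.3433, 0.075 ]), array([0.3881, 0.369 , 0.075 ])] [0.4419 0.3696 0.075 ]
0.24914404675583204 0.26679205697240677
grip [array([0.3966, 0.3486, 0.075 ]), array([0.3896, 0.3703, 0.075 ]), array([0.4892, 0.394 , 0.075 ]), array([0.4932, 0.3727, 0.075 ])] [0.4422 0.3714 0.075 ]
-2.897305193239118 -2.90762531531796
stack [ 0.4705 -0.355   0.066 ] [ 0.4721 -0.3533  0.066 ] [ 0.4718 -0.3531  0.104 ] [ 0.4726 -0.3542  0.104 ]
pan [array([ 0.7295, -0.2657,  0.022 ]), array([ 0.4367, -0.2864,  0.022 ]), array([ 0.4309, -0.1823,  0.022 ])]
bottle [0.6681 0.387  0.16  ] beaker [ 0.6427 -0.3757  0.093 ]
rule [array([0.7108, 0.1757, 0.005 ]), array([0.7134, 0.1382, 0.005 ]), array([0.4118, 0.1124, 0.005 ]), array([0.4085, 0.1488, 0.005 ])]
```

Seen: plate centre ≈ (0.5745,-0.0395), yaw 0.067. The pan is on the -y side, and the scraper is at (0.442,0.370), yaw 0.25. The grey stack at (0.4715,-0.354) is the target; the turquoise and blue cones are decoys. Moving over to the scraper.

Request:
servo_tool:
  commands:
    - {"dx": 0.035,"dy": 0.031,"dz": 0.005}
    - {"dx": 0.035,"dy": 0.031,"dz": 0.005}
    - {"dx": 0.035,"dy": 0.031}
    - {"dx": 0.035,"dy": 0.031}
    - {"dx": 0.035,"dy": 0.031}
    - {"dx": 0.035,"dy": 0.031}
    - {"dx": 0.035,"dy": 0.031}
    - {"dx": 0.035,"dy": 0.031}

```text
$.commands[0]: bad value
```

Request:
servo_tool:
  commands:
    - {"dx": 0.005,"dy": 0.05,"spin": -0.02}
    - {"dx": 0.005,"dy": 0.05,"spin": -0.02}
    - {"dx": 0.005,"dy": 0.05,"spin": -0.02}
    - {"dx": 0.005,"dy": 0.05,"spin": -0.02}
    - {"dx": 0.005,"dy": 0.05}
    - {"dx": 0.005,"dy": 0.05}
    - {"dx": 0.005,"dy": 0.05}
    - {"dx": 0,"dy": 0.05}

```text
$.commands[0]: bad value
```

Request:
servo_tool:
  commands:
    - {"dx": -0.008,"dy": 0.05}
    - {"dx": -0.008,"dy": 0.05}
    - {"dx": -0.009,"dy": 0.05}
    - {"dx": -0.008,"dy": 0.04}
    - {"dx": -0.005,"dy": 0.03}
    - {"dx": 0,"dy": 0}
    - {"dx": 0,"dy": 0}

```text
$.commands[0]: bad value
```

Request:
servo_tool:
  commands:
    - {"dx": 0.035,"dy": 0.031,"dz": 0.005,"spin": 0,"jaw": 1}
    - {"dx": 0.035,"dy": 0.031,"dz": 0.005,"spin": 0,"jaw": 1}
    - {"dx": 0.035,"dy": 0.031,"dz": 0,"spin": 0,"jaw": 1}
    - {"dx": 0.035,"dy": 0.031,"dz": 0,"spin": 0,"jaw": 1}
    - {"dx": 0.035,"dy": 0.031,"dz": 0,"spin": 0,"jaw": 1}
    - {"dx": 0.035,"dy": 0.031,"dz": 0,"spin": 0,"jaw": 1}
    - {"dx": 0.035,"dy": 0.031,"dz": 0,"spin": 0,"jaw": 1}
    - {"dx": 0.035,"dy": 0.031,"dz": 0,"spin": 0,"jaw": 1}

```text
t: 1.1
tool_pos: [0.4514, -0.2473, 0.2319]
tool_rot: [[0.946, 0.325, -0.0], [0.325, -0.946, 0.0], [-0.0, -0.0, -1.0]]
wrist_force: [1.4, -0.7, 0.5]
width: 0.0853
```

Request:
servo_tool:
  commands:
    - {"dx": 0.005,"dy": 0.05,"dz": 0,"spin": -0.02,"jaw": 1}
    - {"dx": 0.005,"dy": 0.05,"dz": 0,"spin": -0.02,"jaw": 1}
    - {"dx": 0.005,"dy": 0.05,"dz": 0,"spin": -0.02,"jaw": 1}
    - {"dx": 0.005,"dy": 0.05,"dz": 0,"spin": -0.02,"jaw": 1}
    - {"dx": 0.005,"dy": 0.05,"dz": 0,"spin": 0,"jaw": 1}
    - {"dx": 0.005,"dy": 0.05,"dz": 0,"spin": 0,"jaw": 1}
    - {"dx": 0.0,"dy": 0.05,"dz": 0,"spin": 0,"jaw": 1}
    - {"dx": 0,"dy": 0.05,"dz": 0,"spin": 0,"jaw": 1}

```text
t: 2.1
tool_pos: [0.4802, 0.1531, 0.2319]
tool_rot: [[0.969, 0.248, -0.0], [0.248, -0.969, -0.0], [-0.0, 0.0, -1.0]]
wrist_force: [1.4, -0.0, 0.1]
width: 0.0855
```

Request:
servo_tool:
  commands:
    - {"dx": -0.008,"dy": 0.05,"dz": 0,"spin": 0,"jaw": 1}
    - {"dx": -0.008,"dy": 0.05,"dz": 0,"spin": 0,"jaw": 1}
    - {"dx": -0.009,"dy": 0.05,"dz": 0,"spin": 0,"jaw": 1}
    - {"dx": -0.008,"dy": 0.04,"dz": 0,"spin": 0,"jaw": 1}
    - {"dx": -0.006,"dy": 0.027,"dz": 0,"spin": 0,"jaw": 1}
    - {"dx": 0,"dy": 0,"dz": 0,"spin": 0,"jaw": 1}
    - {"dx": 0,"dy": 0,"dz": 0,"spin": 0,"jaw": 1}

```text
t: 2.98
tool_pos: [0.468, 0.2898, 0.2321]
tool_rot: [[0.931, 0.364, -0.024], [0.365, -0.929, 0.057], [-0.001, -0.062, -0.998]]
wrist_force: [-0.0, -0.7, 0.7]
width: 0.0853
```

```bash
python3 - <<'E'
from h import *
c=imaging.get_calibration('wrist'); im=imaging.capture('wrist'); cv2.imwrite('pics/w1.png',im)
np.save('w1.npy',c,allow_pickle=True)
s=ctrl.observe();print(s['t'],s['tool_pos'])
im=imaging.capture('top'); cv2.imwrite('pics/top1.png',im)
print(proj('wrist',[.442,.3705,.075],c))
E
```

```text
3.025 [0.46800459 0.28974977 0.23218152]
[207.62019752 183.3999599 ]
```

View pics/w1.png

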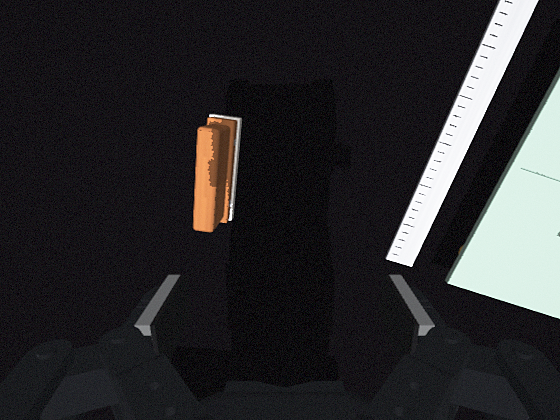

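```bash
python3 - <<'E'
from h import *
s=ctrl.observe();print(np.round(s['qpos'],3),np.round(s['tool_rot'],3))
E
```

```text
[0.373 0.3   0.031 1.303 0.062 3.141] [[ 0.931  0.364 -0.024]
 [ 0.365 -0.929  0.058]
 [-0.001 -0.062 -0.998]]
```

Joint 6 hit its limit, so I'll take the equivalent grasp half a turn round.

Request:
servo_tool:
  commands:
    - {"dx": 0,"dy": 0,"dz": 0,"spin": 0.18,"jaw": 1}
    - {"dx": 0,"dy": 0,"dz": 0,"spin": 0.18,"jaw": 1}
    - {"dx": 0,"dy": 0,"dz": 0,"spin": 0.18,"jaw": 1}
    - {"dx": 0,"dy": 0,"dz": 0,"spin": 0.18,"jaw": 1}
    - {"dx": 0,"dy": 0,"dz": 0,"spin": 0.18,"jaw": 1}
    - {"dx": 0,"dy": 0,"dz": 0,"spin": 0.18,"jaw": 1}
    - {"dx": 0,"dy": 0,"dz": 0,"spin": 0.18,"jaw": 1}
    - {"dx": 0,"dy": 0,"dz": 0,"spin": 0.18,"jaw": 1}

```text
t: 4.08
tool_pos: [0.4681, 0.2898, 0.2322]
tool_rot: [[-0.246, 0.967, -0.06], [0.969, 0.246, -0.016], [-0.001, -0.062, -0.998]]
wrist_force: [0.1, 0.4, -0.1]
width: 0.0857
```

Request:
servo_tool:
  commands:
    - {"dx": 0,"dy": 0,"dz": 0,"spin": 0.18,"jaw": 1}
    - {"dx": 0,"dy": 0,"dz": 0,"spin": 0.18,"jaw": 1}
    - {"dx": 0,"dy": 0,"dz": 0,"spin": 0.18,"jaw": 1}
    - {"dx": 0,"dy": 0,"dz": 0,"spin": 0.18,"jaw": 1}
    - {"dx": 0,"dy": 0,"dz": 0,"spin": 0.18,"jaw": 1}
    - {"dx": 0,"dy": 0,"dz": 0,"spin": 0.18,"jaw": 1}
    - {"dx": 0,"dy": 0,"dz": 0,"spin": 0.18,"jaw": 1}
    - {"dx": 0,"dy": 0,"dz": 0,"spin": 0.18,"jaw": 1}

```text
t: 5.08
tool_pos: [0.468, 0.2898, 0.2322]
tool_rot: [[-0.993, -0.117, 0.008], [-0.118, 0.991, -0.062], [-0.001, -0.063, -0.998]]
wrist_force: [1.1, -0.0, 0.6]
width: 0.0855
```

The limit left a 0.06 rad tilt in the commanded pose. Running gently into the opposite joint-6 limit should cancel it.

Request:
servo_tool:
  commands:
    - {"dx": 0,"dy": 0,"dz": 0,"spin": 0.186,"jaw": 1}
    - {"dx": 0,"dy": 0,"dz": 0,"spin": 0.186,"jaw": 1}
    - {"dx": 0,"dy": 0,"dz": 0,"spin": 0.186,"jaw": 1}
    - {"dx": 0,"dy": 0,"dz": 0,"spin": 0.186,"jaw": 1}
    - {"dx": 0,"dy": 0,"dz": 0,"spin": 0.186,"jaw": 1}
    - {"dx": 0,"dy": 0,"dz": 0,"spin": 0.186,"jaw": 1}
    - {"dx": 0,"dy": 0,"dz": 0,"spin": 0.186,"jaw": 1}
    - {"dx": 0,"dy": 0,"dz": 0,"spin": 0.186,"jaw": 1}

```text
t: 6.08
tool_pos: [0.468, 0.2898, 0.2323]
tool_rot: [[0.035, -0.997, 0.063], [-0.999, -0.035, 0.003], [-0.001, -0.063, -0.998]]
wrist_force: [0.8, 0.6, 0.2]
width: 0.0852
```

Request:
servo_tool:
  commands:
    - {"dx": 0,"dy": 0,"dz": 0,"spin": 0.186,"jaw": 1}
    - {"dx": 0,"dy": 0,"dz": 0,"spin": 0.186,"jaw": 1}
    - {"dx": 0,"dy": 0,"dz": 0,"spin": 0.186,"jaw": 1}
    - {"dx": 0,"dy": 0,"dz": 0,"spin": 0.186,"jaw": 1}
    - {"dx": 0,"dy": 0,"dz": 0,"spin": 0.186,"jaw": 1}
    - {"dx": 0,"dy": 0,"dz": 0,"spin": 0.186,"jaw": 1}
    - {"dx": 0,"dy": 0,"dz": 0,"spin": 0.186,"jaw": 1}
    - {"dx": 0,"dy": 0,"dz": 0,"spin": 0.186,"jaw": 1}

```text
t: 7.08
tool_pos: [0.468, 0.2898, 0.2323]
tool_rot: [[0.999, -0.047, 0.002], [-0.047, -0.997, 0.062], [-0.001, -0.062, -0.998]]
wrist_force: [-0.4, -1.4, -1.1]
width: 0.0855
```

```bash
python3 - <<'E'
from h import *
s=ctrl.observe();print(np.round(s['qpos'],3),np.round(s['tool_rot'],3),s['t'])
E
```

```text
[ 0.375  0.281  0.004  1.268  0.057 -2.718] [[ 0.999 -0.047  0.002]
 [-0.047 -0.997  0.062]
 [-0.001 -0.062 -0.998]] 7.075
```

Request:
servo_tool:
  commands:
    - {"dx": 0,"dy": 0,"dz": 0,"spin": 0.186,"jaw": 1}
    - {"dx": 0,"dy": 0,"dz": 0,"spin": 0.186,"jaw": 1}
    - {"dx": 0,"dy": 0,"dz": 0,"spin": 0.06,"jaw": 1}
    - {"dx": 0,"dy": -0.02,"dz": 0,"spin": 0,"jaw": 1}

```text
t: 7.58
tool_pos: [0.4641, 0.2801, 0.232]
tool_rot: [[0.935, 0.353, -0.02], [0.354, -0.934, 0.05], [-0.001, -0.054, -0.999]]
wrist_force: [0.2, 0.5, 0.4]
width: 0.0854
```

```bash
python3 - <<'E'
from h import *
s=ctrl.observe();print(np.round(s['qpos'],3),np.round(s['tool_rot'],3),s['t'])
E
```

```text
[ 0.363  0.286  0.011  1.296  0.054 -3.14 ] [[ 0.935  0.353 -0.02 ]
 [ 0.354 -0.934  0.05 ]
 [-0.001 -0.054 -0.999]] 7.575
```

Request:
servo_tool:
  commands:
    - {"dx": 0,"dy": -0.03,"dz": 0,"spin": 0,"jaw": 1}
    - {"dx": 0,"dy": -0.03,"dz": 0,"spin": 0,"jaw": 1}

```text
t: 7.82
tool_pos: [0.4543, 0.2459, 0.2322]
tool_rot: [[0.949, 0.314, -0.011], [0.314, -0.949, 0.03], [-0.001, -0.032, -0.999]]
wrist_force: [0.2, -0.3, 0.4]
width: 0.0854
```

Request:
servo_tool:
  commands:
    - {"dx": 0,"dy": -0.03,"dz": 0,"spin": 0,"jaw": 1}
    - {"dx": 0,"dy": -0.03,"dz": 0,"spin": 0,"jaw": 1}
    - {"dx": 0,"dy": 0,"dz": 0,"spin": 0,"jaw": 1}

```text
t: 8.2
tool_pos: [0.446, 0.2151, 0.2323]
tool_rot: [[0.962, 0.274, -0.004], [0.274, -0.962, 0.009], [-0.001, -0.01, -1.0]]
wrist_force: [1.0, 0.8, 0.5]
width: 0.0852
```

Request:
servo_tool:
  commands:
    - {"dx": 0,"dy": -0.027,"dz": 0,"spin": 0,"jaw": 1}
    - {"dx": 0,"dy": 0,"dz": 0,"spin": 0,"jaw": 1}

```text
t: 8.45
tool_pos: [0.4425, 0.2019, 0.2321]
tool_rot: [[0.966, 0.257, -0.001], [0.257, -0.966, -0.001], [-0.002, 0.001, -1.0]]
wrist_force: [-0.2, 0.6, -0.3]
width: 0.0854
```

Tilt is gone. Spin back half a turn while moving over the scraper.

Request:
servo_tool:
  commands:
    - {"dx": 0,"dy": 0.0,"dz": 0,"spin": -0.185,"jaw": 1}
    - {"dx": 0,"dy": 0.011,"dz": 0,"spin": -0.185,"jaw": 1}
    - {"dx": 0,"dy": 0.011,"dz": 0,"spin": -0.185,"jaw": 1}
    - {"dx": 0,"dy": 0.011,"dz": 0,"spin": -0.185,"jaw": 1}
    - {"dx": 0,"dy": 0.011,"dz": 0,"spin": -0.185,"jaw": 1}
    - {"dx": 0,"dy": 0.011,"dz": 0,"spin": -0.185,"jaw": 1}
    - {"dx": 0,"dy": 0.011,"dz": 0,"spin": -0.185,"jaw": 1}
    - {"dx": 0,"dy": 0.011,"dz": 0,"spin": -0.185,"jaw": 1}

```text
t: 9.45
tool_pos: [0.4428, 0.28, 0.232]
tool_rot: [[0.339, -0.941, -0.001], [-0.941, -0.339, 0.001], [-0.002, 0.001, -1.0]]
wrist_force: [0.3, -0.7, 0.8]
width: 0.0855
```

Request:
servo_tool:
  commands:
    - {"dx": 0,"dy": 0.011,"dz": 0,"spin": -0.185,"jaw": 1}
    - {"dx": 0,"dy": 0.011,"dz": 0,"spin": -0.185,"jaw": 1}
    - {"dx": 0,"dy": 0.011,"dz": 0,"spin": -0.185,"jaw": 1}
    - {"dx": 0,"dy": 0.011,"dz": 0,"spin": -0.185,"jaw": 1}
    - {"dx": 0,"dy": 0.011,"dz": 0,"spin": -0.185,"jaw": 1}
    - {"dx": 0,"dy": 0.011,"dz": 0,"spin": -0.185,"jaw": 1}
    - {"dx": 0,"dy": 0.011,"dz": 0,"spin": -0.185,"jaw": 1}
    - {"dx": 0,"dy": 0.011,"dz": 0,"spin": -0.185,"jaw": 1}

```text
t: 10.45
tool_pos: [0.4427, 0.368, 0.2319]
tool_rot: [[-0.906, -0.423, 0.001], [-0.423, 0.906, 0.001], [-0.001, 0.001, -1.0]]
wrist_force: [-0.1, -0.3, 0.4]
width: 0.0855
```

Request:
servo_tool:
  commands:
    - {"dx": 0,"dy": 0.004,"dz": 0,"spin": -0.185,"jaw": 1}
    - {"dx": 0,"dy": 0,"dz": 0,"spin": -0.008,"jaw": 1}

```text
t: 10.7
tool_pos: [0.4427, 0.3718, 0.2318]
tool_rot: [[-0.969, -0.248, 0.001], [-0.248, 0.969, 0.001], [-0.001, 0.0, -1.0]]
wrist_force: [0.3, 1.1, 0.1]
width: 0.0853
```

```bash
python3 - <<'E'
from h import *
c=imaging.get_calibration('wrist'); im=imaging.capture('wrist'); cv2.imwrite('pics/w2.png',im)
s=ctrl.observe();print(s['t'],s['tool_pos'],np.round(s['qpos'],3),np.round(s['tool_rot'],3))
import pickle; pickle.dump(c,open('w2.pkl','wb'))
print(proj('wrist',[.442,.3705,.075],c))
E
```

```text
10.75 [0.44266987 0.37153559 0.23187433] [0.557 0.352 0.11  1.327 0.    0.305] [[-0.968 -0.25   0.001]
 [-0.25   0.968  0.001]
 [-0.001  0.    -1.   ]]
[282.14844265 188.68507566]
```

View pics/w2.png

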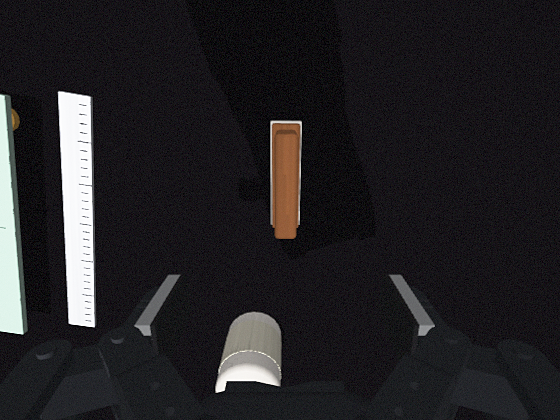

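Wrist view: the scraper grip is upright at column 285, rows 130–238, so it's square to the jaws. Descending and gripping.

Request:
servo_tool:
  commands:
    - {"dx": -0.001,"dy": 0.001,"dz": -0.045,"spin": 0,"jaw": 1}
    - {"dx": 0,"dy": 0,"dz": -0.045,"spin": 0,"jaw": 1}
    - {"dx": 0,"dy": 0,"dz": -0.045,"spin": 0,"jaw": 1}
    - {"dx": 0,"dy": 0,"dz": -0.035,"spin": 0,"jaw": 1}
    - {"dx": 0,"dy": 0,"dz": -0.012,"spin": 0,"jaw": 1}
    - {"dx": 0,"dy": 0,"dz": 0,"spin": 0,"jaw": 0.2}
    - {"dx": 0,"dy": 0,"dz": 0,"spin": 0,"jaw": 0.1}
    - {"dx": 0,"dy": 0,"dz": 0,"spin": 0,"jaw": 0}

```text
t: 11.75
tool_pos: [0.4423, 0.3728, 0.0512]
tool_rot: [[-0.969, -0.247, 0.003], [-0.247, 0.969, 0.002], [-0.003, 0.001, -1.0]]
wrist_force: [-0.5, 0.7, -0.4]
width: 0.0324
```

Request:
servo_tool:
  commands:
    - {"dx": 0,"dy": 0,"dz": 0,"spin": 0,"jaw": 0}
    - {"dx": 0,"dy": 0,"dz": 0,"spin": 0,"jaw": 0}
    - {"dx": 0,"dy": 0,"dz": 0,"spin": 0,"jaw": 0}
    - {"dx": 0,"dy": 0,"dz": 0,"spin": 0,"jaw": 0}

```text
t: 12.25
tool_pos: [0.4422, 0.3728, 0.0511]
tool_rot: [[-0.969, -0.247, 0.003], [-0.247, 0.969, 0.002], [-0.003, 0.001, -1.0]]
wrist_force: [-1.1, 0.2, 7.3]
width: 0.0203
```

Request:
servo_tool:
  commands:
    - {"dx": 0,"dy": 0,"dz": 0.02,"spin": 0,"jaw": 0}
    - {"dx": 0,"dy": 0,"dz": 0.04,"spin": 0,"jaw": 0}
    - {"dx": 0.014,"dy": -0.03,"dz": 0.04,"spin": -0.03,"jaw": 0}
    - {"dx": 0.025,"dy": -0.045,"dz": 0,"spin": -0.05,"jaw": 0}
    - {"dx": 0.025,"dy": -0.045,"dz": 0,"spin": -0.05,"jaw": 0}
    - {"dx": 0.025,"dy": -0.045,"dz": 0,"spin": -0.05,"jaw": 0}
    - {"dx": 0.025,"dy": -0.045,"dz": 0,"spin": 0,"jaw": 0}
    - {"dx": 0.02,"dy": -0.04,"dz": 0,"spin": 0,"jaw": 0}

```text
t: 13.25
tool_pos: [0.5764, 0.1206, 0.1503]
tool_rot: [[-0.998, -0.069, 0.002], [-0.069, 0.998, 0.001], [-0.002, 0.0, -1.0]]
wrist_force: [1.1, 0.2, -2.4]
width: 0.0202
```

Request:
servo_tool:
  commands:
    - {"dx": 0.023,"dy": -0.042,"dz": 0,"spin": 0,"jaw": 0}
    - {"dx": 0,"dy": 0,"dz": 0,"spin": 0,"jaw": 0}
    - {"dx": 0,"dy": 0,"dz": 0,"spin": 0,"jaw": 0}

```text
t: 13.62
tool_pos: [0.5984, 0.0805, 0.15]
tool_rot: [[-0.998, -0.069, 0.001], [-0.069, 0.998, 0.001], [-0.001, 0.001, -1.0]]
wrist_force: [-0.2, -0.2, -2.4]
width: 0.0201
```

```bash
python3 - <<'E'
from h import *
import pickle
c=imaging.get_calibration('wrist'); im=imaging.capture('wrist'); cv2.imwrite('pics/w3.png',im)
pickle.dump(c,open('w3.pkl','wb'))
im=imaging.capture('scene'); cv2.imwrite('pics/s3.png',cv2.resize(im[120:360,120:440],None,fx=2.5,fy=2.5,interpolation=cv2.INTER_CUBIC))
E
```

```text
(no output)
```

View pics/w3.png

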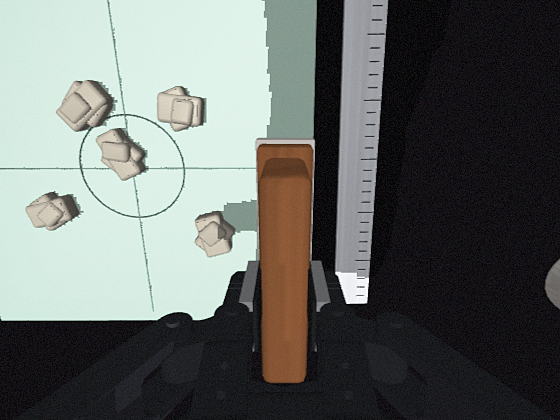

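View pics/s3.png

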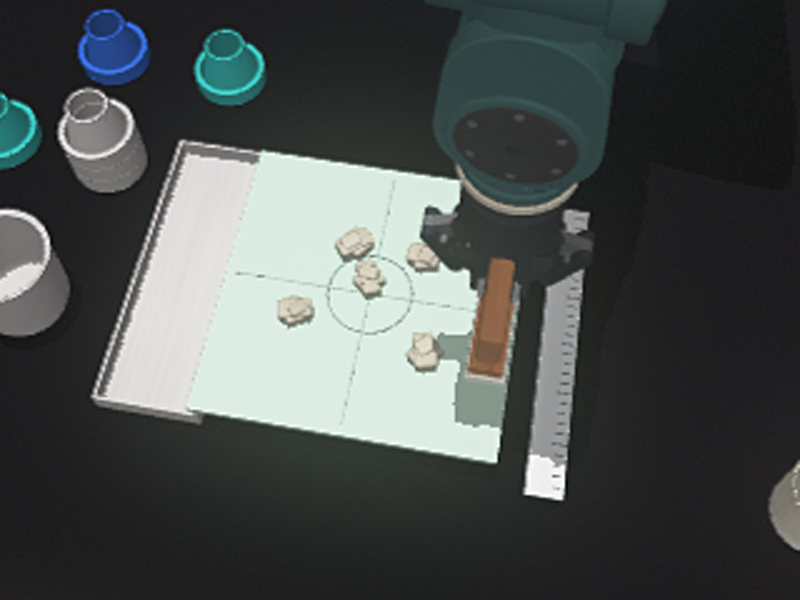

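```bash
python3 - <<'E'
from h import *
import pickle
np.set_printoptions(precision=4,suppress=True)
c=pickle.load(open('w3.pkl','rb'))
o=np.array([.5745,-.0395]);a=.067;ux=np.array([np.cos(a),np.sin(a)]);uy=np.array([-np.sin(a),np.cos(a)])
def uv(p): d=p[:2]-o; return np.array([d@ux,d@uy])
print('mid',uv(unp('wrist',(124,168),.046,c)))
for p in [(214,234),(51,210),(121,153),(180,108),(84,105)]: print(uv(unp('wrist',p,.055,c)))
e=unp('wrist',(285,140),.111,c);print('sole end',e,uv(e)); print('tcp',uv(np.array([.5984,.0805])))
E
```

```text
mid [ 0.0009 -0.0056]
[0.0524 0.0628]
[ 0.0324 -0.0631]
[-0.012  -0.0018]
[-0.0439  0.0448]
[-0.0457 -0.0228]
sole end [0.5387 0.0775 0.111 ] [-0.0279  0.1191]
tcp [0.0319 0.1181]
```

Request:
servo_tool:
  commands:
    - {"dx": 0.003,"dy": 0,"dz": -0.02,"spin": 0,"jaw": 0}
    - {"dx": 0,"dy": 0,"dz": -0.018,"spin": 0,"jaw": 0}
    - {"dx": 0,"dy": 0,"dz": -0.009,"spin": 0,"jaw": 0}
    - {"dx": 0,"dy": 0,"dz": -0.003,"spin": 0,"jaw": 0}
    - {"dx": 0,"dy": 0,"dz": 0,"spin": 0,"jaw": 0}

```text
t: 14.35
tool_pos: [0.6018, 0.0806, 0.1005]
tool_rot: [[-0.998, -0.069, 0.002], [-0.069, 0.998, 0.001], [-0.002, 0.0, -1.0]]
wrist_force: [0.2, -0.8, -2.7]
width: 0.0208
```

Request:
servo_tool:
  commands:
    - {"dx": 0.0005,"dy": -0.007,"dz": -0.0015,"spin": 0,"jaw": 0}
    - {"dx": 0.001,"dy": -0.015,"dz": 0,"spin": 0,"jaw": 0}
    - {"dx": 0.001,"dy": -0.015,"dz": 0,"spin": 0,"jaw": 0}
    - {"dx": 0.001,"dy": -0.015,"dz": 0,"spin": 0,"jaw": 0}
    - {"dx": 0.001,"dy": -0.015,"dz": 0,"spin": 0,"jaw": 0}
    - {"dx": 0.001,"dy": -0.015,"dz": 0,"spin": 0,"jaw": 0}
    - {"dx": 0.001,"dy": -0.015,"dz": 0,"spin": 0,"jaw": 0}
    - {"dx": 0.001,"dy": -0.015,"dz": 0,"spin": 0,"jaw": 0}

```text
t: 15.35
tool_pos: [0.6093, -0.0326, 0.0986]
tool_rot: [[-0.998, -0.069, 0.001], [-0.069, 0.998, 0.001], [-0.001, 0.001, -1.0]]
wrist_force: [0.3, 1.5, -2.0]
width: 0.0208
```

```bash
python3 - <<'E'
from h import *
im=imaging.capture('wrist'); cv2.imwrite('pics/w4.png',im)
im=imaging.capture('scene'); cv2.imwrite('pics/s4.png',cv2.resize(im[140:320,130:370],None,fx=3,fy=3,interpolation=cv2.INTER_CUBIC))
E
```

```text
(no output)
```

View pics/s4.png

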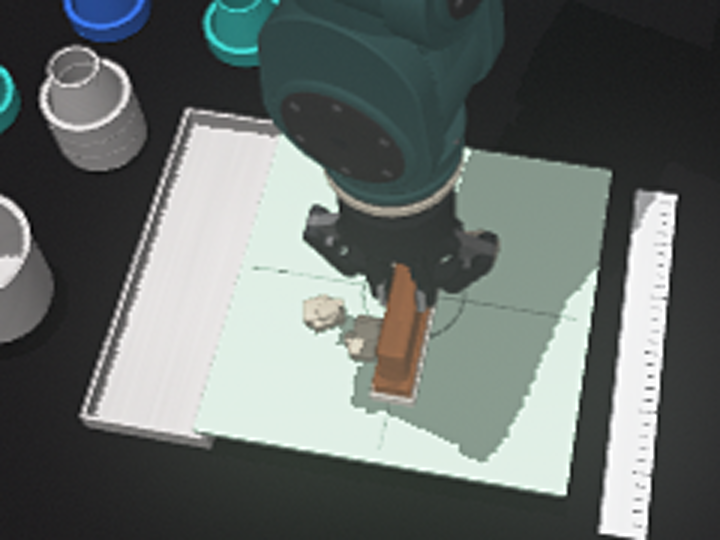

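View pics/w4.png

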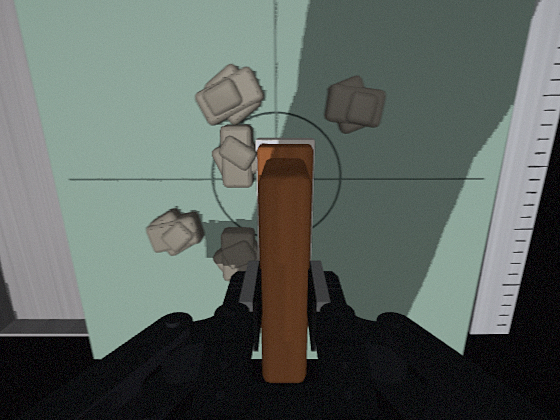

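Crumbs 1 and 3 ride ahead of the sole, crumb 2 is next, and crumbs 4 and 5 are untouched. Continuing.

Request:
servo_tool:
  commands:
    - {"dx": 0.001,"dy": -0.015,"dz": 0,"spin": 0,"jaw": 0}
    - {"dx": 0.001,"dy": -0.015,"dz": 0,"spin": 0,"jaw": 0}
    - {"dx": 0.001,"dy": -0.015,"dz": 0,"spin": 0,"jaw": 0}
    - {"dx": 0.001,"dy": -0.015,"dz": 0,"spin": 0,"jaw": 0}
    - {"dx": 0.001,"dy": -0.015,"dz": 0,"spin": 0,"jaw": 0}
    - {"dx": 0.001,"dy": -0.015,"dz": 0,"spin": 0,"jaw": 0}

```text
t: 16.2
tool_pos: [0.6152, -0.1227, 0.0986]
tool_rot: [[-0.998, -0.069, 0.001], [-0.069, 0.998, 0.001], [-0.001, 0.0, -1.0]]
wrist_force: [0.7, -0.2, -2.4]
width: 0.0202
```

```bash
python3 - <<'E'
from h import *
im=imaging.capture('wrist'); cv2.imwrite('pics/w5.png',im)
E
```

```text
(no output)
```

View pics/w5.png

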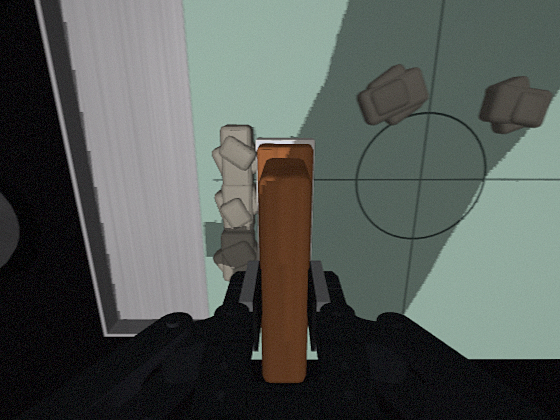

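All three crumbs are in a row against the sole. Pushing over the edge.

Request:
servo_tool:
  commands:
    - {"dx": 0.001,"dy": -0.012,"dz": 0,"spin": 0,"jaw": 0}
    - {"dx": 0.001,"dy": -0.012,"dz": 0,"spin": 0,"jaw": 0}
    - {"dx": 0.001,"dy": -0.012,"dz": 0,"spin": 0,"jaw": 0}
    - {"dx": 0.001,"dy": -0.012,"dz": 0,"spin": 0,"jaw": 0}
    - {"dx": 0,"dy": -0.004,"dz": 0,"spin": 0,"jaw": 0}

```text
t: 16.88
tool_pos: [0.6193, -0.1746, 0.0985]
tool_rot: [[-0.998, -0.068, 0.002], [-0.068, 0.998, 0.0], [-0.002, 0.0, -1.0]]
wrist_force: [0.8, 1.0, -2.0]
width: 0.0204
```

```bash
python3 - <<'E'
from h import *
im=imaging.capture('wrist'); cv2.imwrite('pics/w6.png',im)
E
```

```text
(no output)
```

View pics/w6.png

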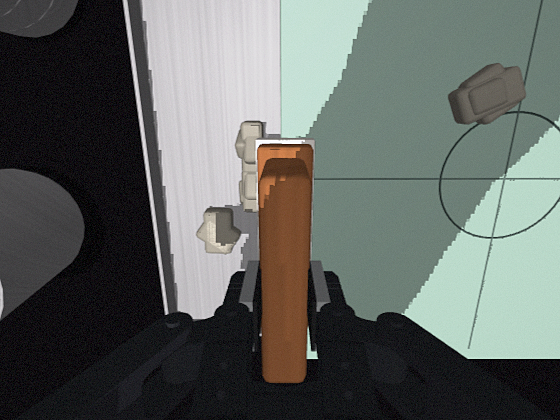

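Request:
servo_tool:
  commands:
    - {"dx": 0,"dy": 0.004,"dz": 0.03,"spin": 0,"jaw": 0}
    - {"dx": 0,"dy": 0.02,"dz": 0.025,"spin": 0,"jaw": 0}
    - {"dx": -0.018,"dy": 0.043,"dz": 0,"spin": 0,"jaw": 0}
    - {"dx": -0.018,"dy": 0.043,"dz": 0,"spin": 0,"jaw": 0}
    - {"dx": -0.018,"dy": 0.043,"dz": 0,"spin": 0,"jaw": 0}
    - {"dx": -0.018,"dy": 0.043,"dz": 0,"spin": 0,"jaw": 0}
    - {"dx": -0.02,"dy": 0.041,"dz": 0,"spin": 0,"jaw": 0}
    - {"dx": 0,"dy": 0,"dz": 0,"spin": 0,"jaw": 0}

```text
t: 17.92
tool_pos: [0.5257, 0.0658, 0.1539]
tool_rot: [[-0.997, -0.072, 0.001], [-0.072, 0.997, 0.001], [-0.001, 0.001, -1.0]]
wrist_force: [0.3, -0.1, -3.5]
width: 0.0202
```

```bash
python3 - <<'E'
from h import *
im=imaging.capture('wrist'); cv2.imwrite('pics/w7.png',im)
im=imaging.capture('scene'); cv2.imwrite('pics/s7.png',cv2.resize(im[140:320,130:370],None,fx=3,fy=3,interpolation=cv2.INTER_CUBIC))
E
```

```text
(no output)
```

View pics/w7.png

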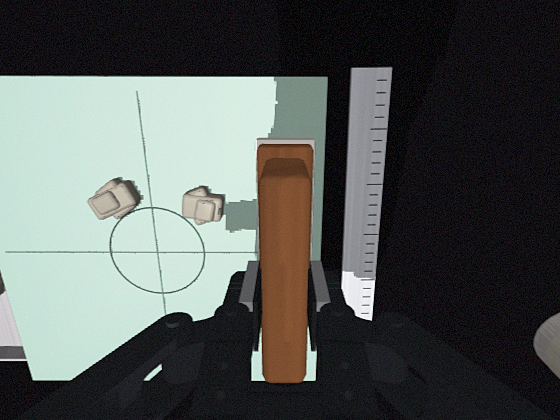

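View pics/s7.png

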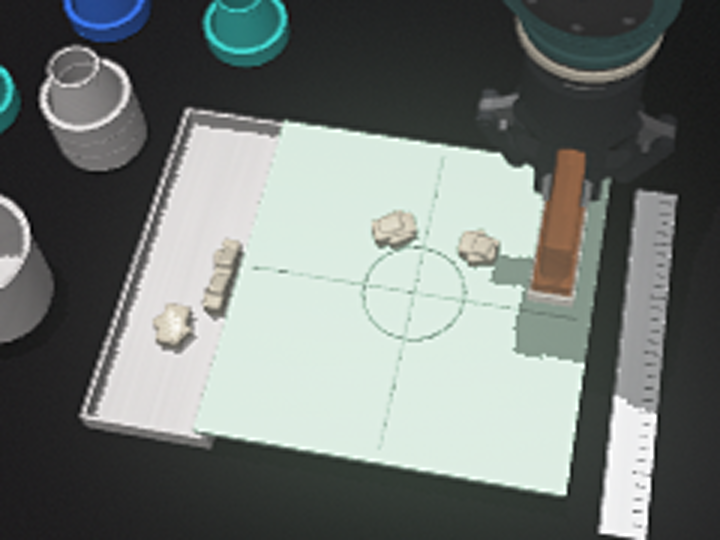

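Three crumbs are in the pan and two remain, so on to the second pass.

Request:
servo_tool:
  commands:
    - {"dx": 0,"dy": 0,"dz": -0.025,"spin": -0.004,"jaw": 0}
    - {"dx": 0,"dy": 0,"dz": -0.02,"spin": 0,"jaw": 0}
    - {"dx": 0,"dy": 0,"dz": -0.008,"spin": 0,"jaw": 0}
    - {"dx": 0,"dy": -0.003,"dz": -0.0025,"spin": 0,"jaw": 0}
    - {"dx": 0.001,"dy": -0.015,"dz": 0,"spin": 0,"jaw": 0}
    - {"dx": 0.001,"dy": -0.015,"dz": 0,"spin": 0,"jaw": 0}
    - {"dx": 0.001,"dy": -0.015,"dz": 0,"spin": 0,"jaw": 0}
    - {"dx": 0.001,"dy": -0.015,"dz": 0,"spin": 0,"jaw": 0}

```text
t: 19.02
tool_pos: [0.5314, -0.0009, 0.0983]
tool_rot: [[-0.998, -0.065, 0.002], [-0.065, 0.998, 0.0], [-0.002, 0.0, -1.0]]
wrist_force: [-0.1, -0.5, -2.7]
width: 0.0203
```

Request:
servo_tool:
  commands:
    - {"dx": 0.001,"dy": -0.015,"dz": 0,"spin": 0,"jaw": 0}
    - {"dx": 0.001,"dy": -0.015,"dz": 0,"spin": 0,"jaw": 0}
    - {"dx": 0.001,"dy": -0.015,"dz": 0,"spin": 0,"jaw": 0}
    - {"dx": 0.001,"dy": -0.015,"dz": 0,"spin": 0,"jaw": 0}
    - {"dx": 0.001,"dy": -0.015,"dz": 0,"spin": 0,"jaw": 0}
    - {"dx": 0.001,"dy": -0.015,"dz": 0,"spin": 0,"jaw": 0}

```text
t: 19.77
tool_pos: [0.5373, -0.0906, 0.0981]
tool_rot: [[-0.998, -0.065, 0.001], [-0.065, 0.998, 0.001], [-0.001, 0.0, -1.0]]
wrist_force: [0.6, 1.0, -2.9]
width: 0.0206
```

```bash
python3 - <<'E'
from h import *
im=imaging.capture('wrist'); cv2.imwrite('pics/w8.png',im)
E
```

```text
(no output)
```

View pics/w8.png

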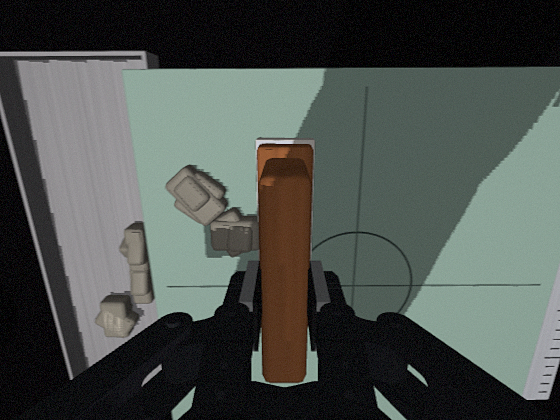

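Request:
servo_tool:
  commands:
    - {"dx": 0.001,"dy": -0.014,"dz": 0,"spin": 0,"jaw": 0}
    - {"dx": 0.001,"dy": -0.014,"dz": 0,"spin": 0,"jaw": 0}
    - {"dx": 0.001,"dy": -0.014,"dz": 0,"spin": 0,"jaw": 0}
    - {"dx": 0.001,"dy": -0.014,"dz": 0,"spin": 0,"jaw": 0}
    - {"dx": 0.001,"dy": -0.014,"dz": 0,"spin": 0,"jaw": 0}
    - {"dx": 0.001,"dy": -0.012,"dz": 0,"spin": 0,"jaw": 0}
    - {"dx": 0,"dy": -0.005,"dz": 0,"spin": 0,"jaw": 0}

```text
t: 20.7
tool_pos: [0.5433, -0.1775, 0.098]
tool_rot: [[-0.998, -0.064, 0.001], [-0.064, 0.998, 0.0], [-0.001, 0.0, -1.0]]
wrist_force: [0.6, 0.8, -2.9]
width: 0.0203
```

```bash
python3 - <<'E'
from h import *
im=imaging.capture('wrist'); cv2.imwrite('pics/w9.png',im)
im=imaging.capture('scene'); cv2.imwrite('pics/s9.png',cv2.resize(im[140:320,130:370],None,fx=3,fy=3,interpolation=cv2.INTER_CUBIC))
E
```

```text
(no output)
```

View pics/w9.png

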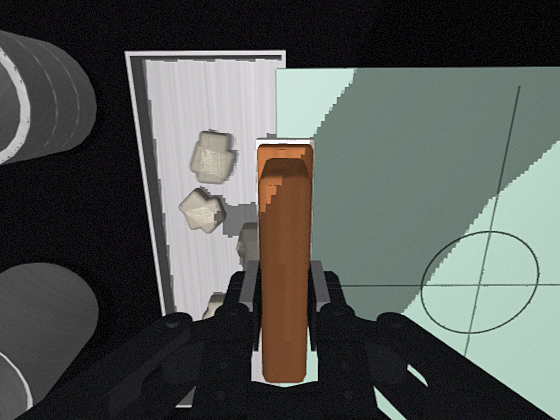

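View pics/s9.png

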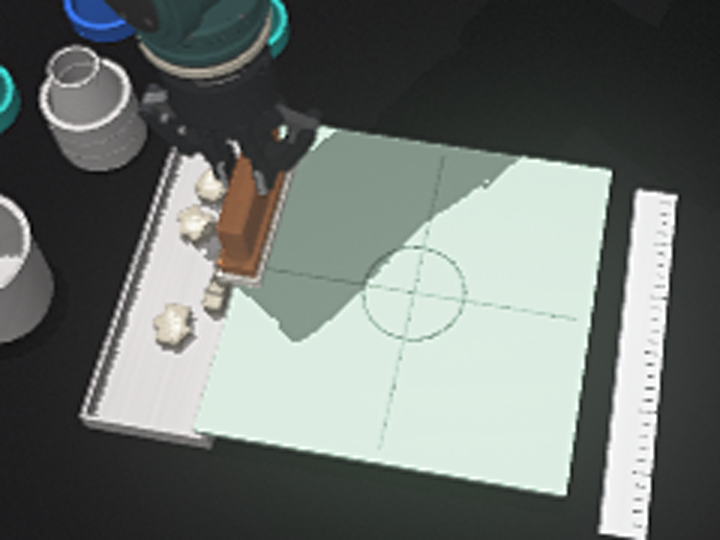

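All five are in the pan. Returning the scraper to its old spot.

Request:
servo_tool:
  commands:
    - {"dx": 0,"dy": 0.004,"dz": 0.03,"spin": 0,"jaw": 0}
    - {"dx": 0,"dy": 0.03,"dz": 0.025,"spin": 0,"jaw": 0}
    - {"dx": -0.009,"dy": 0.05,"dz": 0,"spin": 0,"jaw": 0}
    - {"dx": -0.009,"dy": 0.05,"dz": 0,"spin": 0,"jaw": 0}
    - {"dx": -0.009,"dy": 0.05,"dz": 0,"spin": 0,"jaw": 0}
    - {"dx": -0.009,"dy": 0.05,"dz": 0,"spin": 0,"jaw": 0}
    - {"dx": -0.009,"dy": 0.05,"dz": 0,"spin": 0,"jaw": 0}
    - {"dx": -0.009,"dy": 0.05,"dz": 0,"spin": 0,"jaw": 0}

```text
t: 21.8
tool_pos: [0.4884, 0.1593, 0.1533]
tool_rot: [[-0.998, -0.065, 0.002], [-0.065, 0.998, 0.001], [-0.002, 0.001, -1.0]]
wrist_force: [0.6, -0.1, -3.2]
width: 0.0206
```

Request:
servo_tool:
  commands:
    - {"dx": -0.009,"dy": 0.05,"dz": 0,"spin": 0.03,"jaw": 0}
    - {"dx": -0.009,"dy": 0.05,"dz": 0,"spin": 0.03,"jaw": 0}
    - {"dx": -0.009,"dy": 0.05,"dz": 0,"spin": 0.03,"jaw": 0}
    - {"dx": -0.009,"dy": 0.04,"dz": 0,"spin": 0.03,"jaw": 0}
    - {"dx": -0.009,"dy": 0.022,"dz": -0.03,"spin": 0.03,"jaw": 0}
    - {"dx": 0,"dy": 0,"dz": -0.04,"spin": 0,"jaw": 0}
    - {"dx": 0,"dy": 0,"dz": -0.02,"spin": 0,"jaw": 0}
    - {"dx": 0,"dy": 0,"dz": 0,"spin": 0,"jaw": 0}

```text
t: 22.8
tool_pos: [0.443, 0.3691, 0.062]
tool_rot: [[-0.977, -0.214, -0.001], [-0.214, 0.977, -0.001], [0.001, -0.0, -1.0]]
wrist_force: [0.6, 0.0, -1.7]
width: 0.0202
```

Request:
servo_tool:
  commands:
    - {"dx": 0,"dy": 0,"dz": -0.006,"spin": 0,"jaw": 0}
    - {"dx": 0,"dy": 0,"dz": -0.004,"spin": 0,"jaw": 0}
    - {"dx": 0,"dy": 0,"dz": -0.0005,"spin": 0,"jaw": 0}
    - {"dx": 0,"dy": 0,"dz": 0,"spin": 0,"jaw": 0}

```text
t: 23.3
tool_pos: [0.4444, 0.3694, 0.0529]
tool_rot: [[-0.977, -0.213, 0.002], [-0.213, 0.977, 0.001], [-0.002, 0.001, -1.0]]
wrist_force: [0.3, -0.5, -2.4]
width: 0.0205
```

Request:
servo_tool:
  commands:
    - {"dx": 0,"dy": 0,"dz": -0.0015,"spin": 0,"jaw": 0}
    - {"dx": 0,"dy": 0,"dz": 0,"spin": 0,"jaw": 0.4}
    - {"dx": 0,"dy": 0,"dz": 0,"spin": 0,"jaw": 0.7}
    - {"dx": 0,"dy": 0,"dz": 0,"spin": 0,"jaw": 1}
    - {"dx": 0,"dy": 0,"dz": 0,"spin": 0,"jaw": 1}
    - {"dx": 0,"dy": 0,"dz": 0.03,"spin": 0,"jaw": 1}
    - {"dx": 0,"dy": 0,"dz": 0.05,"spin": 0,"jaw": 1}
    - {"dx": 0,"dy": 0,"dz": 0.05,"spin": 0,"jaw": 1}

```text
t: 24.3
tool_pos: [0.444, 0.3692, 0.1826]
tool_rot: [[-0.977, -0.213, 0.001], [-0.213, 0.977, 0.001], [-0.001, 0.0, -1.0]]
wrist_force: [1.6, 1.1, -0.2]
width: 0.0855
```

```bash
python3 - <<'E'
from h import *
im=imaging.capture('wrist'); cv2.imwrite('pics/w10.png',im)
im=imaging.capture('top'); cv2.imwrite('pics/t10.png',cv2.resize(im[100:300,100:460],None,fx=2.2,fy=2.2,interpolation=cv2.INTER_CUBIC))
E
```

```text
(no output)
```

View pics/w10.png

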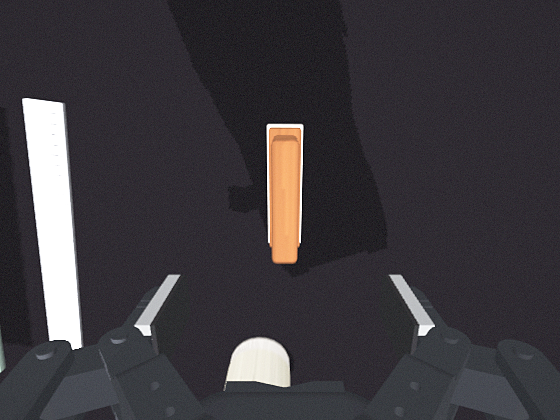

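View pics/t10.png

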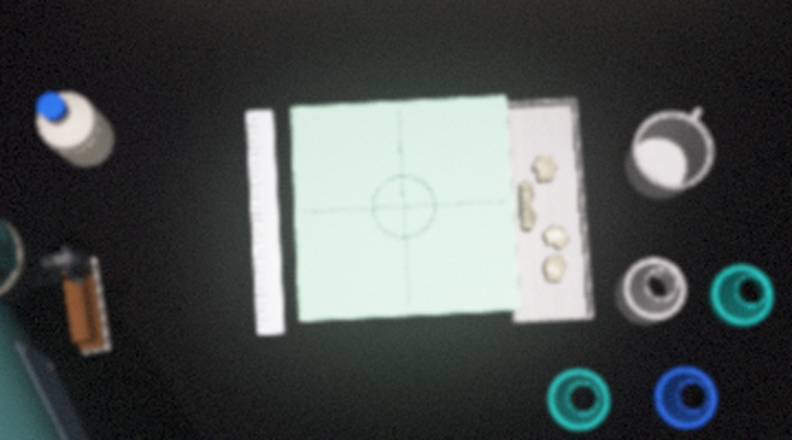

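Scraper standing at (0.444,0.369), all five crumbs in the pan. On to the stack.

Request:
servo_tool:
  commands:
    - {"dx": 0.003,"dy": -0.055,"dz": 0.03,"spin": 0,"jaw": 1}
    - {"dx": 0.003,"dy": -0.055,"dz": 0.03,"spin": 0,"jaw": 1}
    - {"dx": 0.003,"dy": -0.055,"dz": 0,"spin": 0,"jaw": 1}
    - {"dx": 0.003,"dy": -0.055,"dz": 0,"spin": 0,"jaw": 1}
    - {"dx": 0.003,"dy": -0.055,"dz": 0,"spin": 0,"jaw": 1}
    - {"dx": 0.003,"dy": -0.055,"dz": 0,"spin": 0,"jaw": 1}
    - {"dx": 0.003,"dy": -0.055,"dz": 0,"spin": 0,"jaw": 1}
    - {"dx": 0.003,"dy": -0.055,"dz": 0,"spin": 0,"jaw": 1}

```text
t: 25.4
tool_pos: [0.4679, -0.072, 0.2407]
tool_rot: [[-0.977, -0.213, 0.001], [-0.213, 0.977, 0.001], [-0.002, 0.001, -1.0]]
wrist_force: [0.8, -0.3, -0.2]
width: 0.0852
```

Request:
servo_tool:
  commands:
    - {"dx": 0.003,"dy": -0.055,"dz": 0,"spin": 0,"jaw": 1}
    - {"dx": 0,"dy": -0.055,"dz": 0,"spin": 0,"jaw": 1}
    - {"dx": 0,"dy": -0.055,"dz": 0,"spin": 0,"jaw": 1}
    - {"dx": 0,"dy": -0.055,"dz": 0,"spin": 0,"jaw": 1}
    - {"dx": 0,"dy": -0.055,"dz": 0,"spin": 0,"jaw": 1}
    - {"dx": 0,"dy": -0.008,"dz": 0,"spin": 0,"jaw": 1}
    - {"dx": 0,"dy": 0,"dz": 0,"spin": 0,"jaw": 1}

```text
t: 26.28
tool_pos: [0.471, -0.3532, 0.2403]
tool_rot: [[-0.977, -0.213, 0.001], [-0.213, 0.977, 0.002], [-0.001, 0.001, -1.0]]
wrist_force: [0.3, -0.1, 1.2]
width: 0.0858
```

```bash
python3 - <<'E'
from h import *
import pickle
c=imaging.get_calibration('wrist'); im=imaging.capture('wrist'); cv2.imwrite('pics/w11.png',im)
pickle.dump(c,open('w11.pkl','wb'))
print(proj('wrist',[.4715,-.354,.104],c),proj('wrist',[.4715,-.354,.066],c))
print(ctrl.observe()['tool_pos'],np.round(ctrl.observe()['qpos'],2))
E
```

```text
[282.15092963 195.82672479] [282.26692581 185.63429019]
[ 0.47112828 -0.35250177  0.24068142] [-0.78  0.37  0.16  1.36  0.   -1.  ]
```

View pics/w11.png

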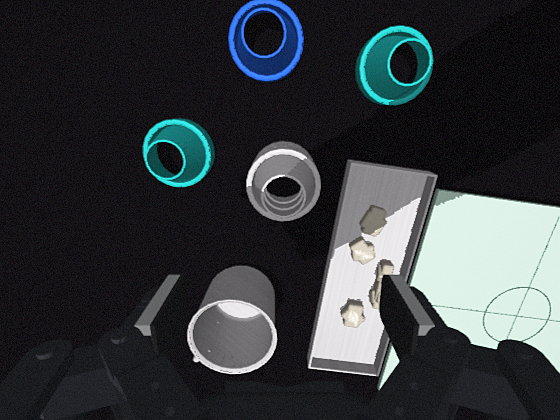

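```bash
python3 - <<'E'
from h import *
import pickle
c=pickle.load(open('w11.pkl','rb'))
im=cv2.imread('pics/w11.png');cv2.imwrite('pics/w11c.png',cv2.resize(im[130:230,235:335],None,fx=6,fy=6,interpolation=cv2.INTER_CUBIC))
print(c['K'][0][0],-np.array(c['R']).T@c['t'])
E
```

```text
332.47989012022555 [ 0.39230015 -0.3702494   0.39224362]
```

View pics/w11c.png

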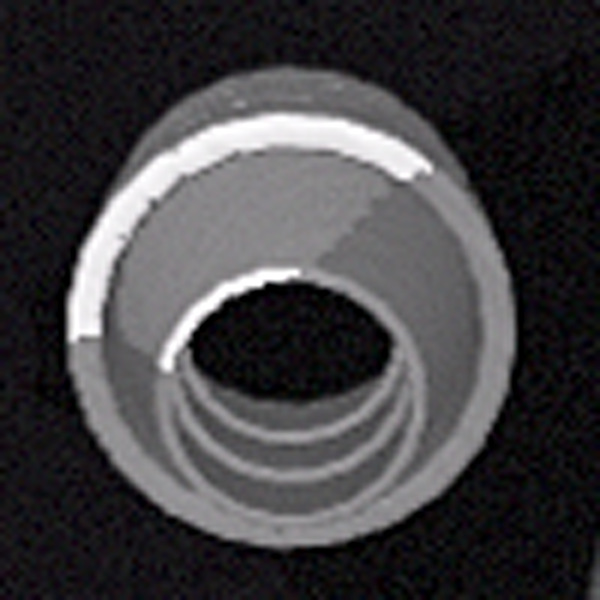

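The rim and foot ring match the prediction within about 1 mm. Descending and closing.

Request:
servo_tool:
  commands:
    - {"dx": 0,"dy": 0,"dz": -0.05,"spin": 0,"jaw": 1}
    - {"dx": 0,"dy": 0,"dz": -0.05,"spin": 0,"jaw": 1}
    - {"dx": 0,"dy": 0,"dz": -0.035,"spin": 0,"jaw": 1}
    - {"dx": 0,"dy": 0,"dz": -0.018,"spin": 0,"jaw": 1}
    - {"dx": 0,"dy": 0,"dz": -0.007,"spin": 0,"jaw": 1}
    - {"dx": 0,"dy": 0,"dz": 0,"spin": 0,"jaw": 1}

```text
t: 27.08
tool_pos: [0.4714, -0.3525, 0.0813]
tool_rot: [[-0.977, -0.214, 0.002], [-0.214, 0.977, 0.001], [-0.002, 0.0, -1.0]]
wrist_force: [-0.6, -0.4, 0.2]
width: 0.0855
```

Request:
servo_tool:
  commands:
    - {"dx": 0,"dy": 0,"dz": -0.0015,"spin": 0,"jaw": 0.7}
    - {"dx": 0,"dy": 0,"dz": 0,"spin": 0,"jaw": 0.6}
    - {"dx": 0,"dy": 0,"dz": 0,"spin": 0,"jaw": 0.5}
    - {"dx": 0,"dy": 0,"dz": 0,"spin": 0,"jaw": 0.4}
    - {"dx": 0,"dy": 0,"dz": 0,"spin": 0,"jaw": 0.2}
    - {"dx": 0,"dy": 0,"dz": 0,"spin": 0,"jaw": 0}
    - {"dx": 0,"dy": 0,"dz": 0,"spin": 0,"jaw": 0}
    - {"dx": 0,"dy": 0,"dz": 0,"spin": 0,"jaw": 0}

```text
t: 28.08
tool_pos: [0.4715, -0.3537, 0.0805]
tool_rot: [[-0.977, -0.213, 0.002], [-0.213, 0.977, -0.001], [-0.002, -0.001, -1.0]]
wrist_force: [-1.6, 1.2, 10.0]
width: 0.0426
```

Request:
servo_tool:
  commands:
    - {"dx": 0,"dy": 0,"dz": 0.003,"spin": 0,"jaw": 0}
    - {"dx": 0,"dy": 0,"dz": 0.005,"spin": 0,"jaw": 0}
    - {"dx": 0,"dy": 0,"dz": 0.008,"spin": 0,"jaw": 0}
    - {"dx": 0,"dy": 0,"dz": 0.01,"spin": 0,"jaw": 0}
    - {"dx": 0,"dy": 0,"dz": 0,"spin": 0,"jaw": 0}

```text
t: 28.7
tool_pos: [0.4716, -0.3536, 0.1064]
tool_rot: [[-0.977, -0.213, 0.002], [-0.213, 0.977, -0.0], [-0.002, -0.001, -1.0]]
wrist_force: [-0.5, -0.0, -3.2]
width: 0.0425
```

```bash
python3 - <<'E'
from h import *
im=imaging.capture('scene'); cv2.imwrite('pics/s12.png',cv2.resize(im[90:250,70:290],None,fx=3.5,fy=3.5,interpolation=cv2.INTER_CUBIC))
E
```

```text
(no output)
```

View pics/s12.png

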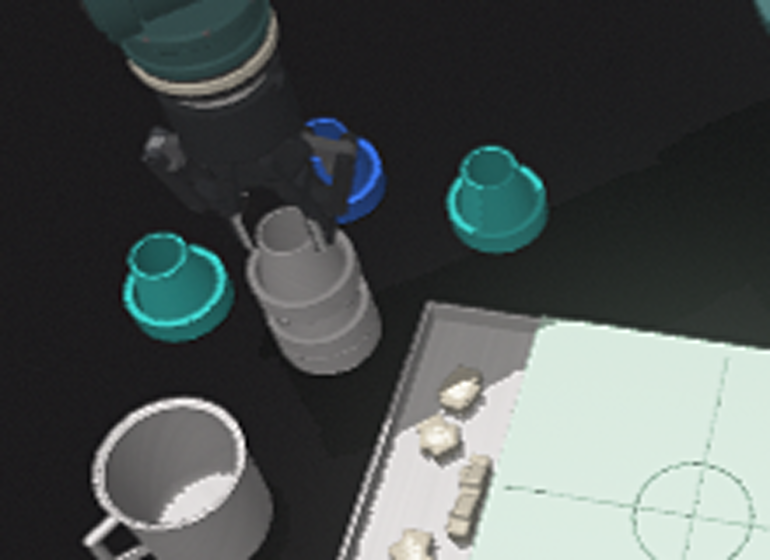

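Request:
servo_tool:
  commands:
    - {"dx": 0,"dy": 0,"dz": 0.015,"spin": 0,"jaw": 0}
    - {"dx": 0,"dy": 0,"dz": 0.02,"spin": 0,"jaw": 0}
    - {"dx": 0,"dy": 0,"dz": 0.02,"spin": 0,"jaw": 0}
    - {"dx": 0.005,"dy": 0.015,"dz": 0.004,"spin": 0,"jaw": 0}
    - {"dx": 0.01,"dy": 0.03,"dz": 0,"spin": 0,"jaw": 0}
    - {"dx": 0.015,"dy": 0.045,"dz": 0,"spin": 0,"jaw": 0}
    - {"dx": 0.015,"dy": 0.045,"dz": 0,"spin": 0,"jaw": 0}
    - {"dx": 0.015,"dy": 0.045,"dz": 0,"spin": 0,"jaw": 0}

```text
t: 29.75
tool_pos: [0.5312, -0.1709, 0.1642]
tool_rot: [[-0.977, -0.214, 0.001], [-0.214, 0.977, 0.001], [-0.001, 0.001, -1.0]]
wrist_force: [1.1, 0.8, -3.1]
width: 0.0424
```

Request:
servo_tool:
  commands:
    - {"dx": 0.015,"dy": 0.045,"dz": 0,"spin": 0,"jaw": 0}
    - {"dx": 0.014,"dy": 0.045,"dz": 0,"spin": 0,"jaw": 0}
    - {"dx": 0.01,"dy": 0.03,"dz": 0,"spin": 0,"jaw": 0}
    - {"dx": 0.004,"dy": 0.014,"dz": 0,"spin": 0,"jaw": 0}
    - {"dx": 0,"dy": 0,"dz": 0,"spin": 0,"jaw": 0}
    - {"dx": 0,"dy": 0,"dz": 0,"spin": 0,"jaw": 0}

```text
t: 30.5
tool_pos: [0.5739, -0.0399, 0.1643]
tool_rot: [[-0.977, -0.213, 0.001], [-0.213, 0.977, 0.001], [-0.001, 0.0, -1.0]]
wrist_force: [-0.2, -0.9, -3.9]
width: 0.0419
```

```bash
python3 - <<'E'
from h import *
s=ctrl.observe(); print(s['tool_pos'],s['width'])
im=imaging.capture('scene'); cv2.imwrite('pics/s13.png',cv2.resize(im[100:310,90:370],None,fx=2.8,fy=2.8,interpolation=cv2.INTER_CUBIC))
im=imaging.capture('top'); cv2.imwrite('pics/t13.png',cv2.resize(im[120:300,200:460],None,fx=3,fy=3,interpolation=cv2.INTER_CUBIC))
im=imaging.capture('wrist'); cv2.imwrite('pics/w13.png',im)
E
```

```text
[ 0.57390385 -0.03994417  0.16430355] 0.04191575425777529
```

View pics/s13.png

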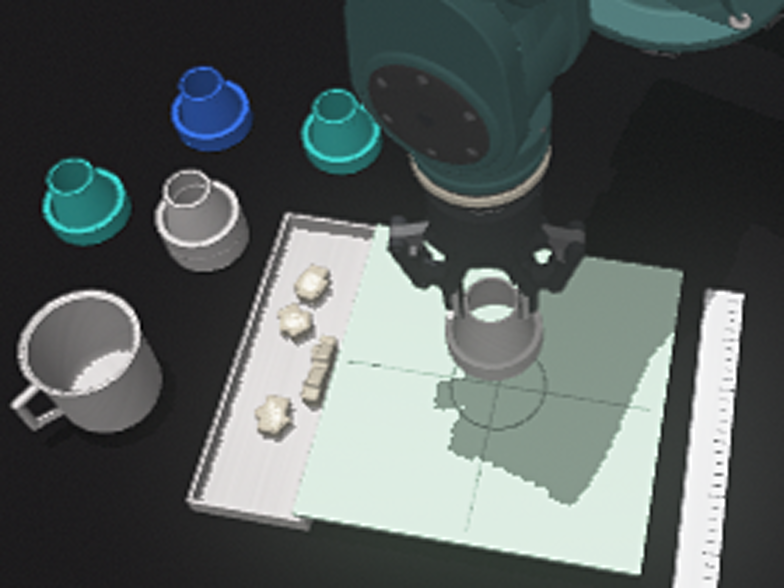

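View pics/t13.png

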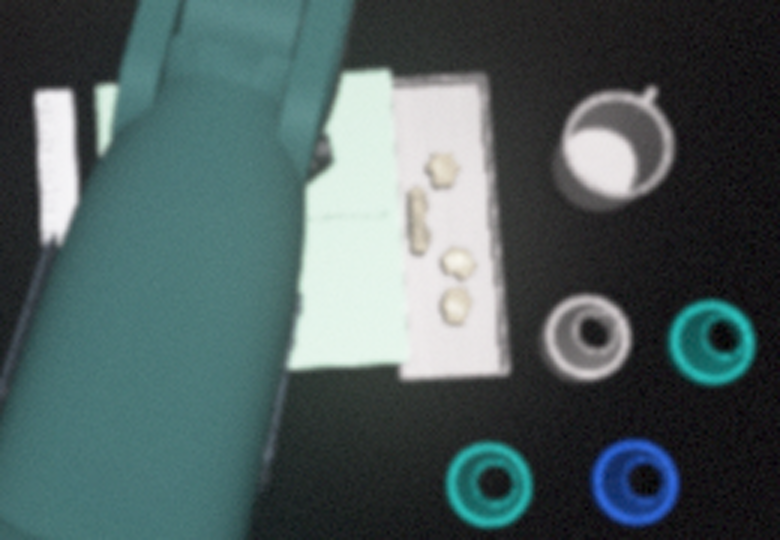

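View pics/w13.png

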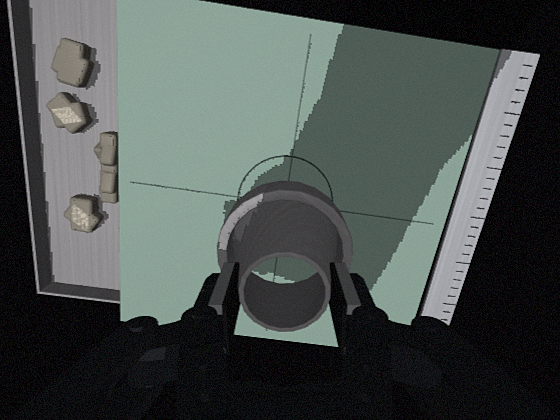

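```bash
python3 - <<'E'
from h import *
for p in [(490,299),(496,325)]: print(cr(p,2.8,(90,100)))
for z in (.178,.182,.188): print(z,cr((0,0),1,(0,0)) and proj('scene',[.574,-.04,z]), 'ring',proj('scene',[.574,-.04,z-.038]))
E
```

```text
(264.67857142857144, 206.46428571428572)
(266.82142857142856, 215.75)
0.178 [265.03605889 209.34365076] ring [265.70144646 218.00250248]
0.182 [264.96319216 208.39541819] ring [265.63361275 217.11976578]
0.188 [264.852836   206.95932647] ring [265.53091388 215.78332019]
```

```bash
python3 - <<'E'
import cv2
im=cv2.imread('pics/s13.png');cv2.imwrite('pics/s13c.png',cv2.resize(im[250:410,420:570],None,fx=4,fy=4))
E
```

```text
(no output)
```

View pics/s13c.png

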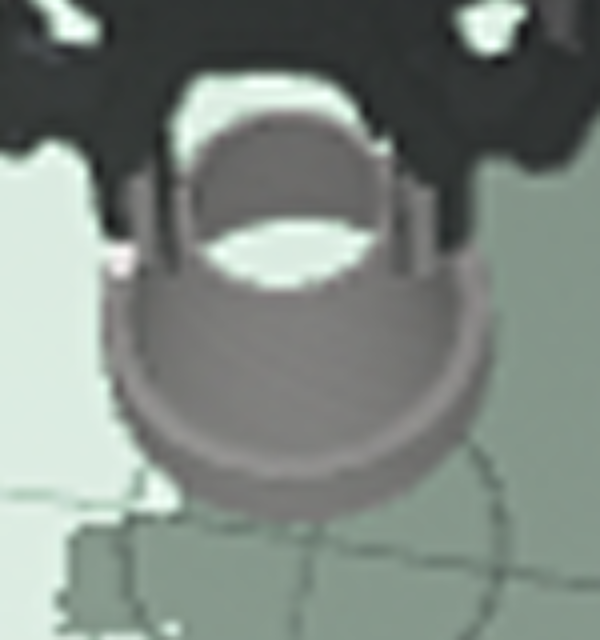

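Request:
servo_tool:
  commands:
    - {"dx": 0.0005,"dy": 0,"dz": -0.02,"spin": 0,"jaw": 0}
    - {"dx": 0,"dy": 0,"dz": -0.025,"spin": 0,"jaw": 0}
    - {"dx": 0,"dy": 0,"dz": -0.015,"spin": 0,"jaw": 0}
    - {"dx": 0,"dy": 0,"dz": -0.008,"spin": 0,"jaw": 0}
    - {"dx": 0,"dy": 0,"dz": -0.004,"spin": 0,"jaw": 0}
    - {"dx": 0,"dy": 0,"dz": -0.003,"spin": 0,"jaw": 0}
    - {"dx": 0,"dy": 0,"dz": 0,"spin": 0,"jaw": 0}

```text
t: 31.52
tool_pos: [0.5748, -0.0393, 0.0896]
tool_rot: [[-0.977, -0.213, 0.002], [-0.213, 0.977, 0.001], [-0.002, 0.0, -1.0]]
wrist_force: [-0.7, -0.5, -3.4]
width: 0.0421
```

Request:
servo_tool:
  commands:
    - {"dx": 0,"dy": 0,"dz": -0.003,"spin": 0,"jaw": 0}
    - {"dx": 0,"dy": 0,"dz": -0.002,"spin": 0,"jaw": 0}
    - {"dx": 0,"dy": 0,"dz": 0,"spin": 0,"jaw": 0}

```text
t: 31.9
tool_pos: [0.5746, -0.0392, 0.0842]
tool_rot: [[-0.977, -0.213, 0.001], [-0.213, 0.977, 0.001], [-0.001, 0.001, -1.0]]
wrist_force: [-0.5, -0.0, -2.4]
width: 0.0422
```

Request:
servo_tool:
  commands:
    - {"dx": 0,"dy": 0,"dz": -0.001,"spin": 0,"jaw": 0}
    - {"dx": 0,"dy": 0,"dz": -0.001,"spin": 0,"jaw": 0}
    - {"dx": 0,"dy": 0,"dz": 0,"spin": 0,"jaw": 0}

```text
t: 32.28
tool_pos: [0.5748, -0.0392, 0.0827]
tool_rot: [[-0.977, -0.213, 0.002], [-0.213, 0.977, 0.001], [-0.002, 0.0, -1.0]]
wrist_force: [-1.1, 0.9, 2.3]
width: 0.0422
```

Contact: the force went from -3.4 to +2.3 N. Releasing and backing straight up.

Request:
servo_tool:
  commands:
    - {"dx": 0,"dy": 0,"dz": 0,"spin": 0,"jaw": 0.6}
    - {"dx": 0,"dy": 0,"dz": 0,"spin": 0,"jaw": 0.8}
    - {"dx": 0,"dy": 0,"dz": 0,"spin": 0,"jaw": 1}
    - {"dx": 0,"dy": 0,"dz": 0,"spin": 0,"jaw": 1}
    - {"dx": 0,"dy": 0,"dz": 0,"spin": 0,"jaw": 1}

```text
t: 32.9
tool_pos: [0.5747, -0.0393, 0.0824]
tool_rot: [[-0.977, -0.213, 0.001], [-0.213, 0.977, 0.001], [-0.001, 0.0, -1.0]]
wrist_force: [-0.2, 0.6, 0.9]
width: 0.0852
```

Request:
servo_tool:
  commands:
    - {"dx": 0,"dy": 0,"dz": 0.02,"spin": 0,"jaw": 1}
    - {"dx": 0,"dy": 0,"dz": 0.04,"spin": 0,"jaw": 1}
    - {"dx": 0,"dy": 0,"dz": 0.05,"spin": 0,"jaw": 1}
    - {"dx": 0,"dy": 0,"dz": 0.05,"spin": 0,"jaw": 1}
    - {"dx": -0.03,"dy": 0.05,"dz": 0,"spin": 0,"jaw": 1}
    - {"dx": -0.03,"dy": 0.05,"dz": 0,"spin": 0,"jaw": 1}
    - {"dx": -0.03,"dy": 0.05,"dz": 0,"spin": 0,"jaw": 1}
    - {"dx": -0.03,"dy": 0.05,"dz": 0,"spin": 0,"jaw": 1}

```text
t: 33.9
tool_pos: [0.4535, 0.1621, 0.2425]
tool_rot: [[-0.977, -0.213, 0.002], [-0.213, 0.977, 0.001], [-0.002, 0.001, -1.0]]
wrist_force: [0.6, 0.4, -0.2]
width: 0.0852
```

Request:
servo_tool:
  commands:
    - {"dx": 0,"dy": 0.05,"dz": 0,"spin": 0,"jaw": 1}
    - {"dx": 0,"dy": 0.05,"dz": 0,"spin": 0,"jaw": 1}
    - {"dx": 0,"dy": 0,"dz": 0,"spin": 0,"jaw": 1}
    - {"dx": 0,"dy": 0,"dz": 0,"spin": 0,"jaw": 1}

```text
t: 34.4
tool_pos: [0.4546, 0.2605, 0.2423]
tool_rot: [[-0.977, -0.214, 0.001], [-0.214, 0.977, 0.0], [-0.001, 0.0, -1.0]]
wrist_force: [-0.1, -1.6, -0.6]
width: 0.0856
```

```bash
python3 - <<'E'
from h import *
s=ctrl.observe(); print(s['t'],s['tool_pos'],s['width'])
im=imaging.capture('scene'); cv2.imwrite('pics/s14.png',cv2.resize(im[100:350,70:490],None,fx=1.9,fy=1.9,interpolation=cv2.INTER_CUBIC))
cv2.imwrite('pics/s14c.png',cv2.resize(im[200:280,220:320],None,fx=7,fy=7,interpolation=cv2.INTER_CUBIC))
im=imaging.capture('top'); cv2.imwrite('pics/t14.png',cv2.resize(im[120:300,100:460],None,fx=2.2,fy=2.2,interpolation=cv2.INTER_CUBIC))
for n in('scene','top'): print(n,[proj(n,[.5745,-.0395,z]) for z in (.068,.106)])
E
```

```text
34.4 [0.45456896 0.26053629 0.24225219] 0.0856453531378035
scene [array([266.99356379, 233.0815146 ]), array([266.41483996, 225.49137358])]
top [array([282.93286474, 191.89840558]), array([282.84216949, 188.94201305])]
```

View pics/s14.png

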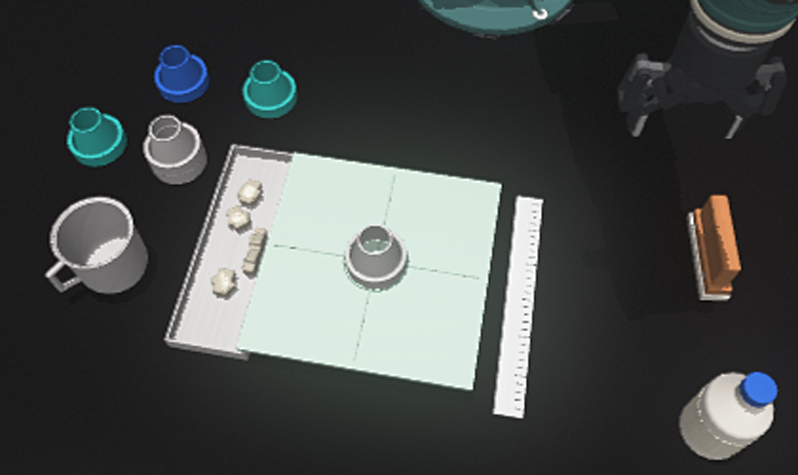

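View pics/s14c.png

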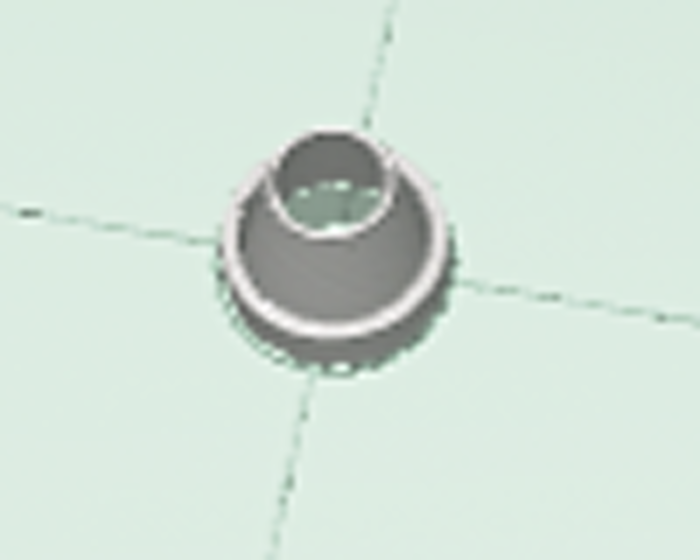

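View pics/t14.png

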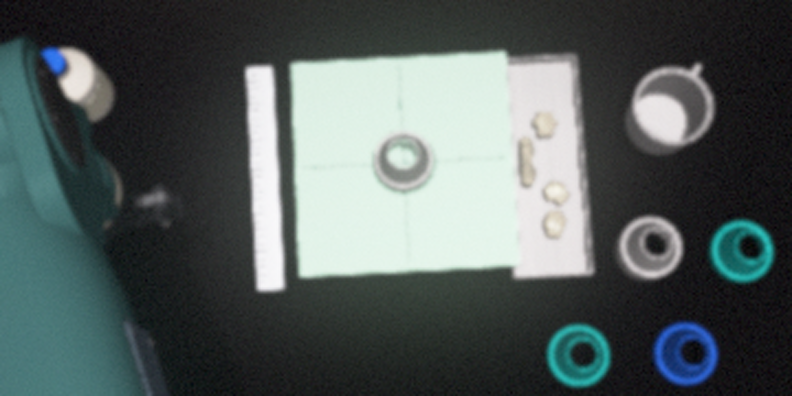

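The mould stands concentric with the ring: foot ring at about (268,233) px in the scene view, against (267,233) predicted. Everything else is in place. Handing in.

```bash
python3 -c "
from rig import ctrl
print(ctrl.sign_off())"
```

```text
the job is handed in; nothing more can be done
None
```

The job is done and handed in at about 34 s of the 72 s allowed. `sign_off` gives no verdict, so what follows rests on my own last pictures.

- **Crumbs:** I pushed all five off the plate in two scraper passes, and all five lie in the pan. Two of them stand on edge near the glass.
- **Scraper:** it stands upright and let go, back at about its old spot, (0.444, 0.369).
- **Top mould:** it was lifted alone and sits on the ring, wide end down and within about 2 mm of the middle by eye. It touched down with only a few newtons.
- **Other things:** I see no shift in the other two moulds, the rule, the beaker, the bottle or the blue and turquoise look-alikes. The gripper is clear of everything.

**Things that didn't go as planned:**
- Joint 6 reached its range limit on the first approach and left a 0.06 rad tool tilt. I cancelled it before grasping anything, which cost about 8 s.
- On the mould, the jaws read 42 mm where I expected about 47 to 52 mm. It held without slipping.

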